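Make up a sediment kit and a water kit for field sampling

TASK

Make up the two field sampling kits. Into the long carrier go both wide 50 ml tubes and one brown vial, into the square carrier go one slim 15 ml tube and the other brown vial, each standing fully home in a well of its own size; the second 15 ml tube is spare and stays in (or goes back to) a 15 ml well of the white stock rack. Keep tubes and vials upright all the way and leave the beaker where it stands. The vials meant are the two that stand alone, one behind the opened gel tank and one at the front edge, not those kept at the back among the tape rolls.

Things in the scene. Friction and masses are not known exactly. Their poses are not given: they have to be found in the camera images.
- long_carrier: Long kit carrier, fixed: oblong grey foam block in a white tray, 71 x 164 mm, top at z = 56 mm. Origin: centre of its underside, y along its length, z up. Three wells on its centre line (own y, mm): 50 ml wells, 36 wide, at +53 and +6; vial well, 43 wide, at -44. Floor of tube wells, narrowed to take the foot, at z = 6 mm, of the vial well at z = 30 mm (from the underside).
- square_carrier: Square kit carrier, fixed: grey foam block in a white tray, 107 x 107 mm, top at z = 56 mm. Origin: centre of its underside, z up. Wells at own (x, y) in mm: 50 ml wells, 36 wide, at (24, 24) and (24, -24); 15 ml well, 23 wide, at (-24, 24); vial well, 43 wide, at (-24, -24). Floor of tube wells, narrowed to take the foot, at z = 6 mm, of the vial well at z = 30 mm (from the underside).
- stock_rack: Stock rack, fixed: plain white foam block without a tray, 100 x 106 mm, top at z = 56 mm. Origin: centre of its underside, z up. Wells at own (x, y) in mm: 50 ml wells, 32 wide, at (22, 32) and (22, -32); 15 ml wells, 20 wide, at (-26, 32) and (-26, -32); floor, narrowed to take the foot, at z = 6 mm. Each holds a tube at the start.
- tube50_a: Wide 50 ml tube, 112 mm long, translucent, conical foot, blue screw cap; body 29 mm across, cap 33 mm across, from 100 to 112 mm above the foot. Starts standing, a few degrees off plumb, in a 50 ml well of the stock rack. Origin at the tip of the foot, z along the tube to the cap. About 16 g. The two 50 ml tubes are alike.
- tube50_b: Wide 50 ml tube, 112 mm long, translucent, conical foot, blue screw cap; body 29 mm across, cap 33 mm across, from 100 to 112 mm above the foot. Starts standing, a few degrees off plumb, in a 50 ml well of the stock rack. Origin at the tip of the foot, z along the tube to the cap. About 16 g. The two 50 ml tubes are alike.
- tube15_a: Slim 15 ml tube, 118 mm long, translucent, conical foot, orange screw cap; body 17 mm across, cap 21 mm across, from 104 to 118 mm above the foot. Starts standing, a few degrees off plumb, in a 15 ml well of the stock rack. Origin at the tip of the foot, z along the tube to the cap. About 16 g. The two 15 ml tubes are alike.
- tube15_b: Slim 15 ml tube, 118 mm long, translucent, conical foot, orange screw cap; body 17 mm across, cap 21 mm across, from 104 to 118 mm above the foot. Starts standing, a few degrees off plumb, in a 15 ml well of the stock rack. Origin at the tip of the foot, z along the tube to the cap. About 16 g. The two 15 ml tubes are alike.
- vial_a: Brown glass vial with a black cap, 66 mm high; body 32 mm across up to about 48 mm, cap 20 mm across (52 to 66 mm). Starts standing on the bench behind the opened gel tank (tank 68 mm high; its lid stands up to 0.22 m at about y = +0.16 m). Origin: centre of its underside, z up. About 50 g. The two vials are alike.
- vial_b: Brown glass vial with a black cap, 66 mm high; body 32 mm across up to about 48 mm, cap 20 mm across (52 to 66 mm). Starts standing on the bench at its front edge, nearest the robot. Origin: centre of its underside, z up. About 50 g. The two vials are alike.
- beaker: Empty clear 100 ml beaker, 55 mm across, 67 mm high, standing behind the opened gel tank; not part of the job. Origin: centre of its underside, z up.

How it is judged:
By the outcome, as a careful person would: the job done as asked, in the order asked, and still so for the second after the job is handed in, with the robot touching nothing.
It also fails if it takes over 112 s, if anything falls off the work surface, if the arm or the gripper's body presses on something with over 40 N, if the wrist force passes 120 N, or if a joint passes its speed limit or range.

ROBOT

A 7-joint arm with a two-finger parallel gripper is mounted at the origin on a cart in front of the work surface, level with it; the furniture and walls round the work are solid. World frame = base frame: x ahead of the robot, y to its left, z up, the work surface at z = 0. Lengths are in mm, angles in rad, forces in N, time in s.
With the tool pointing down it reaches from about 400 to 875 mm from the base axis. Payload 4.4 kg.
Tool frame: the origin (TCP) lies midway between the tips of the shut fingers; the grasp point (between the pads) lies 19 mm behind it; z points along the fingers, y is the line along which they close (so a half turn about z gives the same grasp; the last joint's range is limited). The gripper opens to 85 mm and grips with 20 to 120 N. Pads are 22 mm wide; open, the fingers measure 114 mm over their backs; the gripper's body (76 mm by 85 mm) begins 54 mm behind the grasp point. The pads swing forward as they close: fully open they stand 13 mm farther back than shut.
Start: joints at [1.067, 0.628, 0.038, 1.517, -0.027, 0.996, -0.02], TCP at [275.594, -588.698, 231.313] pointing down, gripper open.
Joint ranges: [-3.06, 3.06], [-0.37, 2.12], [-1.25, 1.32], [0.18, 2.47], [-1.1, 4.24], [0.23, 1.98], [-2.94, 2.94]. Speed limits (rad/s): [2.57, 2.57, 3.14, 3.14, 3.14, 3.14, 3.14].

INTERFACE

Orientations are given as [roll, pitch, yaw] about the fixed x, y, z axes, in that order (R = Rz(yaw) Ry(pitch) Rx(roll)).
In Python, from cell import monitor, cams, ctrl gives the robot as it stands.
- The arm moves only by the tool drive_tool, never from a script. Its argument "motion" is a list of rows, each an object with "fingers": the opening, from 0 (shut) to 1 (fully open); "linear": the shift along the tool's x, y, z in m, a list of three; "twist": the turn about the tool's z in rad. In form: [{"fingers": fingers, "linear": [x, y, z], "twist": twist}, ...]. A call has 1 to 5 rows; each row shifts and turns the commanded pose from where the row before left it, along the tool's axes as they then stand; what a row does not reach is not made up. A row lasts 1/12 s, in which the tool goes at most 41.7 mm and 7.16 degrees, less where a joint would pass 70% of its speed; a pose out of reach is approached as far as the arm can. A call with a gripper value outside its range is refused whole. The fingers move at their own pace and stop on an object; the grip force is fixed at half the most. Time passes only in rows, so rows that do not move let the fingers close. It gives the time, the measured TCP pose, the force, the opening and the grip force at its end, in the units of the state.
- monitor.read_state(): the state, without advancing time (a new reading comes with each control period).
- cams.get_image(name): name is "scene" or "top" or "wrist"; returns a dict with "color" (420x560x3 uint8, blue, green, red), "K" (3x3 intrinsics, pixels), "R" (3x3) and "t" (3): a world point X has camera coordinates R X + t. Camera axes: x right, y down, z forward; pixel columns grow to the right and rows downward; lengths in mm; the calibration is good to about 2 mm. The wrist camera is an equidistant fisheye: a pixel r from the principal point sees the ray r / f radians off the axis. A picture is of the moment at which its call begins. There is no depth.
- ctrl.finish_job(): hands the job in; it is judged then, once.
The state is a dict: "clock": time; "qpos": joint angles; "qd": joint speeds; "tau": joint torques, N m; "eef_pos": TCP position; "tool_rot": TCP orientation; "force": force on the tool from outside, world axes, zero at the start; "torque": the same for the moment, N m; "width": finger opening in mm; "gripper_force": force on a finger pad.
Only numpy, scipy, OpenCV 4.12 (cv2) and the standard library are available. Lean on these libraries where they do the work, as an engineer would, in place of code of your own. Each camera call takes 0.05 s, during which the arm holds its last target. There are 200 camera calls.

## Working session

There is one attempt and no reset: what is moved stays moved. The work goes in short steps, Python scripts to look and compute and a tool call to move; the robot and the scene stay as the last step left them, time stands still between calls to the robot, and variables do not carry over. Pictures are saved under pics/ and viewed, at most 14 in all, crops included, and the job is handed in when it is done.

Besides the shell and the picture viewer there is one more tool, called after "Emit:" by a JSON object that holds its "method" and its "body". drive_tool: Moves the arm, as the interface text tells. Its arguments: {"type":"object","properties":{"motion":{"type":"array"}},"required":["motion"]}

```bash
ls; mkdir -p pics
python3 - <<'E'
from cell import monitor, cams
import cv2,pickle
s=monitor.read_state(); print(s)
for n in ["scene","top"]:
    d=cams.get_image(n); cv2.imwrite(f"pics/{n}0.png",d["color"]); pickle.dump(d,open(f"pics/{n}0.pkl","wb")); print(n,d["K"],d["R"],d["t"])
E
```

```text
pics
{'clock': 0.0, 'qpos': array([ 1.0671772 ,  0.62933622,  0.03844421,  1.51838272, -0.02698189,
        0.99631606, -0.01998879]), 'qd': array([-0.00147865, -0.00070464,  0.00133919,  0.00096279, -0.00111671,
       -0.0010763 , -0.00058926]), 'tau': array([ 1.45738418e-04, -5.63399971e+01,  1.22628573e+00, -1.93443310e+01,
        1.10959390e-02,  1.05764242e-02,  1.22501604e-05]), 'eef_pos': array([ 275.32647327, -588.10335745,  230.39086121]), 'tool_rot': array([-3.13966886e+00,  4.18447909e-05,  4.37838076e-01]), 'force': array([-1.18201289,  0.91849419,  0.49130116]), 'torque': array([ 0.05734084, -0.02654933, -0.03245421]), 'gripper_force': 0.0, 'width': 85.13736886496402}
scene [[505.41471289   0.         271.10208755]
 [  0.         505.41471289 215.06961924]
 [  0.           0.           1.        ]] [[ 0.51752632 -0.85566542  0.00179059]
 [-0.33629997 -0.20532537 -0.91909946]
 [ 0.78680928  0.47505598 -0.39402153]] [-360.79406023  192.41748306  874.61010233]
top [[443.92154727   0.         275.26368942]
 [  0.         443.92154727 204.95757063]
 [  0.           0.           1.        ]] [[ 2.60329246e-02 -9.99652332e-01  4.18357309e-03]
 [-9.89348474e-01 -2.63637170e-02 -1.43159179e-01]
 [ 1.43219702e-01 -4.12159522e-04 -9.89690834e-01]] [-137.28526298  460.04545233 1088.54240657]
```

View pics/scene0.png

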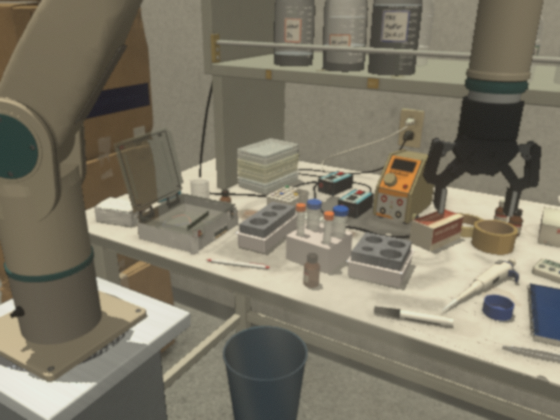

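View pics/top0.png

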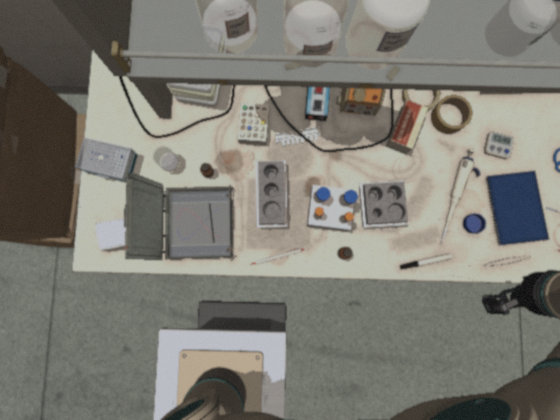

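The scene view shows vial_a near (225,198), vial_b at (312,270), the long carrier at (268,225), the rack at (320,240) and the square carrier at (382,258). In the top view they are at (208,170), (345,253), (272,195), (333,208) and (385,205). I'll enlarge both.

Run:
```python
import cv2
def crop(n,x0,y0,x1,y1,k):
    im=cv2.imread(f"pics/{n}0.png")[y0:y1,x0:x1]
    im=cv2.resize(im,None,fx=k,fy=k,interpolation=cv2.INTER_CUBIC)
    for i in range(0,x1-x0,10): cv2.putText(im,str(x0+i),(i*k,8),0,.3,(0,0,255),1); cv2.line(im,(i*k,10),(i*k,16),(0,0,255),1)
    for j in range(0,y1-y0,10): cv2.putText(im,str(y0+j),(0,j*k+4),0,.3,(0,0,255),1); cv2.line(im,(20,j*k),(26,j*k),(0,0,255),1)
    cv2.imwrite(f"pics/{n}0c.png",im)
crop("top",190,150,420,265,3.47.__floor__()) if 0 else crop("top",192,150,418,265,3)
crop("scene",210,180,420,290,3)
```

```text
(no output)
```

View pics/top0c.png

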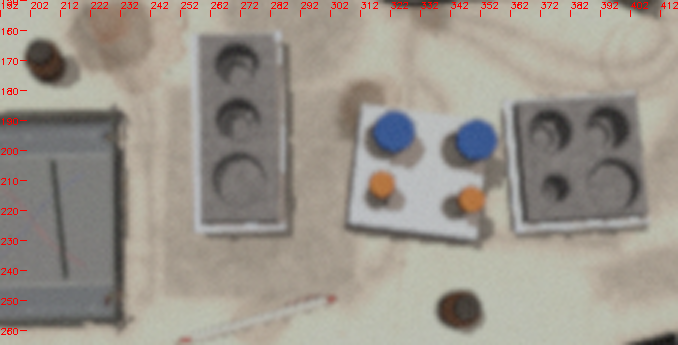

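View pics/scene0c.png

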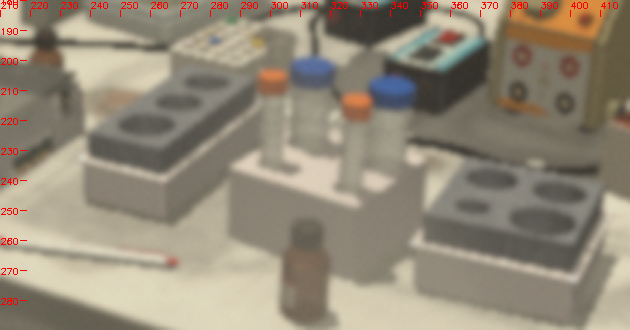

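```bash
cat > tri.py <<'E'
import numpy as np,pickle,cv2
D={n:pickle.load(open(f"pics/{n}0.pkl","rb")) for n in("top","scene")}
P={n:d["K"]@np.c_[d["R"],d["t"]] for n,d in D.items()}
def T(p,q): return np.array([192+p[0]/3,150+p[1]/3]),np.array([210+q[0]/3,180+q[1]/3])
def tri(p,q):
    a,b=T(p,q); X=cv2.triangulatePoints(P["top"],P["scene"],a.reshape(2,1),b.reshape(2,1))[:,0]; X=X[:3]/X[3]
    r=[np.linalg.norm((P[n]@np.r_[X,1])[:2]/(P[n]@np.r_[X,1])[2]-v) for n,v in(("top",a),("scene",b))]
    return X,r
def plane(n,uv,z):
    d=D[n]; C=-d["R"].T@d["t"]; v=d["R"].T@np.linalg.inv(d["K"])@np.r_[uv,1]; return C+v*(z-C[2])/v[2]
E
python3 - <<'E'
from tri import *
np.set_printoptions(precision=1,suppress=True)
L={"L1":((238,63),(207,82)),"L2":((238,119),(179,102)),"Lv":((240,180),(147,124)),
"b1":((394,131),(313,64)),"b2":((476,140),(393,84)),"o1":((381,184),(272,72)),"o2":((471,200),(357,99)),
"S1":((550,131),(491,179)),"S2":((607,127),(559,191)),"S15":((555,187),(473,206)),"Sv":((613,185),(543,221)),
"va":((39,50),(44,30)),"vb":((458,310),(307,224))}
H=dict(L=56,S=56,b=118,o=124,v=66)
for k,(p,q) in L.items():
    X,r=tri(p,q); a,b=T(p,q); print(k,X,np.round(r,1),plane("top",a,H[k[0]]),plane("scene",b,H[k[0]]))
# corner of rack top (top view) etc
for n in D: print(n,-D[n]["R"].T@D[n]["t"])
for k,uv in dict(rTL=(362,104),rBL=(349,222),rBR=(478,242)).items(): print(k,plane("top",T(uv,(0,0))[0],56))
for k,uv in dict(TL=(201,35),TR=(279,35),BL=(201,226),BR=(280,226)).items(): print(k,plane("top",T(uv,(0,0))[0],56))
for k,uv in dict(TL=(515,102),TR=(634,95),BL=(525,224),BR=(645,217)).items(): print(k,plane("top",T(uv,(0,0))[0],56))
E
```

```text
L1 [ 546.2 -113.3   55.2] [0.1 0.1] [ 545.8 -113.    56. ] [ 544.8 -114.4   56. ]
L2 [ 499.  -115.    55.1] [0.3 0.3] [ 498.4 -114.3   56. ] [ 497.7 -116.5   56. ]
Lv [ 447.8 -117.9   56.3] [0.3 0.2] [ 447.4 -117.4   56. ] [ 448.8 -117.9   56. ]
b1 [ 481.6 -238.2  118.5] [0.6 0.5] [ 481. -237.  118.] [ 483.7 -238.3  118. ]
b2 [ 476.4 -302.7  118.5] [0.8 0.7] [ 475.6 -301.2  118. ] [ 478.9 -303.2  118. ]
o1 [ 438.7 -227.7  124.9] [0.5 0.4] [ 438.2 -226.8  124. ] [ 441.4 -227.2  124. ]
o2 [ 428.4 -297.7  123.5] [0.6 0.6] [ 427.6 -296.4  124. ] [ 428.3 -299.   124. ]
S1 [ 495.7 -373.9   55. ] [0.2 0.2] [ 495.2 -373.2   56. ] [ 494.1 -374.8   56. ]
S2 [ 500.2 -421.2   55.9] [0.3 0.3] [ 499.9 -420.5   56. ] [ 500.6 -421.7   56. ]
S15 [ 449.1 -378.2   55.1] [0.4 0.4] [ 448.5 -377.    56. ] [ 448.1 -379.3   56. ]
Sv [ 452.  -426.1   55.3] [0.4 0.4] [ 451.4 -424.9   56. ] [ 451.6 -427.    56. ]
va [550.   51.5  67.1] [0.1 0. ] [550.1  51.8  66. ] [552.4  53.1  66. ]
vb [ 347.8 -300.3   65.1] [2.  1.9] [ 345.2 -295.8   66. ] [ 349.1 -303.7   66. ]
top [ 302.8 -124.7 1143.8]
scene [-436.7 -684.7  522.1]
rTL [ 513.8 -217.    56. ]
rBL [ 415.1 -207.7   56. ]
rBR [ 401.4 -313.6   56. ]
TL [568.9 -81.4  56. ]
TR [ 570.7 -146.7   56. ]
BL [408.6 -86.5  56. ]
BR [ 410.3 -151.2   56. ]
TL [ 518.9 -344.2   56. ]
TR [ 527.5 -443.4   56. ]
BL [ 417.2 -352.2   56. ]
BR [ 425.6 -450.9   56. ]
```

Heights agree with the text, so I have a good first fit. With tool yaw 0, tool (x, y, z) equals world (x, -y, -z), and the closing axis runs along y, which suits the picks. I'll turn and go to hover over tube b1.

Emit:
{"method": "drive_tool", "body": {"motion": [{"fingers": 1, "linear": [0, 0, 0], "twist": 0.1095}, {"fingers": 1, "linear": [0, 0, 0], "twist": 0.1095}, {"fingers": 1, "linear": [0, 0, 0], "twist": 0.1095}, {"fingers": 1, "linear": [0, 0, 0], "twist": 0.1095}, {"fingers": 0.85, "linear": [0, 0, 0], "twist": 0}]}}

```text
clock: 0.52
eef_pos: [275.6, -588.3, 230.8]
tool_rot: [-3.141, 0.001, -0.003]
force: [-1.0, 0.4, -0.8]
width: 75.4
gripper_force: 0.0
```

Emit:
{"method": "drive_tool", "body": {"motion": [{"fingers": 0.7, "linear": [0.017, -0.029, 0], "twist": 0}, {"fingers": 0.7, "linear": [0.017, -0.029, 0], "twist": 0}, {"fingers": 0.7, "linear": [0.017, -0.029, 0], "twist": 0}, {"fingers": 0.7, "linear": [0.017, -0.029, 0], "twist": 0}, {"fingers": 0.7, "linear": [0.017, -0.029, 0], "twist": 0}]}}

```text
clock: 0.93
eef_pos: [361.1, -442.1, 231.1]
tool_rot: [-3.141, 0.0, 0.003]
force: [0.2, 0.6, -0.2]
width: 59.3
gripper_force: 0.0
```

Emit:
{"method": "drive_tool", "body": {"motion": [{"fingers": 0.7, "linear": [0.017, -0.029, 0], "twist": 0}, {"fingers": 0.7, "linear": [0.017, -0.029, 0], "twist": 0}, {"fingers": 0.7, "linear": [0.017, -0.029, 0], "twist": 0}, {"fingers": 0.7, "linear": [0.017, -0.029, 0], "twist": 0}, {"fingers": 0.7, "linear": [0.017, -0.029, 0], "twist": 0}]}}

```text
clock: 1.35
eef_pos: [446.2, -297.1, 231.3]
tool_rot: [-3.141, 0.0, 0.003]
force: [0.6, -0.6, 0.1]
width: 59.5
gripper_force: 0.0
```

Emit:
{"method": "drive_tool", "body": {"motion": [{"fingers": 0.7, "linear": [0.017, -0.029, 0], "twist": 0}, {"fingers": 0.7, "linear": [0.018, -0.03, 0], "twist": 0}, {"fingers": 0.7, "linear": [0, 0, 0], "twist": 0}, {"fingers": 0.7, "linear": [0, 0, 0], "twist": 0}]}}

```text
clock: 1.68
eef_pos: [481.9, -237.1, 231.1]
tool_rot: [-3.141, -0.0, 0.008]
force: [-0.4, -1.0, 0.6]
width: 59.7
gripper_force: 0.0
```

Run:
```python
from cell import monitor, cams
import cv2,pickle
s=monitor.read_state(); print(s["clock"],s["eef_pos"],s["tool_rot"],s["width"],s["qpos"])
d=cams.get_image("wrist"); cv2.imwrite("pics/w1.png",d["color"]); pickle.dump(d,open("pics/w1.pkl","wb")); print(d["K"],d["R"],d["t"],-d["R"].T@d["t"])
```

```text
1.6833 [ 481.92703755 -237.08382256  231.09693087] [-3.14056474e+00 -6.28987331e-05  8.12449873e-03] 59.720831750378494 [ 0.30286004  0.47050693  0.14983348  1.83624076 -0.09213238  0.8418811
 -1.06456553]
[[325.1922621    0.         274.19555326]
 [  0.         325.1922621  219.3709654 ]
 [  0.           0.           1.        ]] [[ 7.44828719e-03 -9.99972247e-01 -1.65915158e-04]
 [-9.45229499e-01 -7.09468065e-03  3.26329374e-01]
 [-3.26321495e-01 -2.27376700e-03 -9.45256109e-01]] [-241.55775105  411.60342509  537.55634524] [ 566.27508076 -237.40857445  373.77005315]
```

View pics/w1.png

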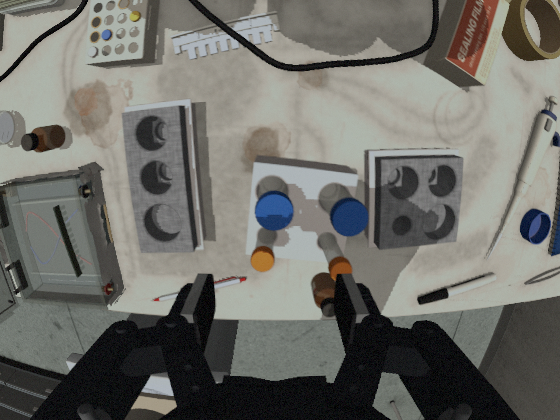

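The wrist view is sharp. Blue caps are at (274,209) and (348,215), orange at (262,259) and (340,268). Long-carrier wells are at (153,133), (156,178) and (163,222), square wells at (403,181), (440,181), (403,225) and (437,219), and vial_a at (42,138). I'll compare these with the first fit.

```bash
cat >> tri.py <<'E'
def wray(d,uv):
    K=d["K"]; p=(np.array(uv)-K[:2,2])/K[0,0]; th=np.linalg.norm(p); v=np.r_[p/th*np.sin(th),np.cos(th)]
    return -d["R"].T@d["t"], d["R"].T@v
def wplane(d,uv,z):
    C,v=wray(d,uv); return C+v*(z-C[2])/v[2]
E
python3 - <<'E'
from tri import *
import cv2
np.set_printoptions(precision=1,suppress=True)
d=pickle.load(open("pics/w1.pkl","rb"))
for k,(uv,z) in dict(b1=((274,209),118),b2=((348,215),118),o1=((262,259),124),o2=((340,268),124),L1=((153,133),56),L2=((156,178),56),Lv=((163,222),56),S1=((403,181),56),S2=((440,181),56),S15=((403,225),56),Sv=((437,219),56)).items(): print(k,wplane(d,uv,z))
im=d["color"]
a=cv2.resize(im[90:260,110:300],None,fx=3,fy=3,interpolation=cv2.INTER_CUBIC)[:, :]
b=cv2.resize(im[140:290,300:490],None,fx=3,fy=3,interpolation=cv2.INTER_CUBIC)
cv2.imwrite("pics/w1a.png",a); cv2.imwrite("pics/w1b.png",b)
# shelf / tank
for z in (300,400,500): print(z,plane("top",(280,85),z))
print("tank back",plane("top",(200,187),68), plane("top",(232,187),68),"beaker",plane("top",(168,158),67),"lid",plane("top",(162,180),220))
E
```

```text
b1 [ 487.  -237.8  118. ]
b2 [ 482.3 -300.2  118. ]
o1 [ 444.2 -227.9  124. ]
o2 [ 435.4 -296.   124. ]
L1 [ 548.2 -114.8   56. ]
L2 [ 501.2 -114.9   56. ]
Lv [ 452.7 -118.2   56. ]
S1 [ 500.3 -373.3   56. ]
S2 [ 502.2 -418.7   56. ]
S15 [ 451.1 -379.7   56. ]
Sv [ 458.4 -422.    56. ]
300 [ 667.3 -128.2  300. ]
400 [ 624.1 -127.8  400. ]
500 [ 580.9 -127.3  500. ]
tank back [498.2  61.2  68. ] [500.3 -17.5  68. ] beaker [569.5 144.6  67. ] lid [483.5 116.1 220. ]
```

View pics/w1a.png

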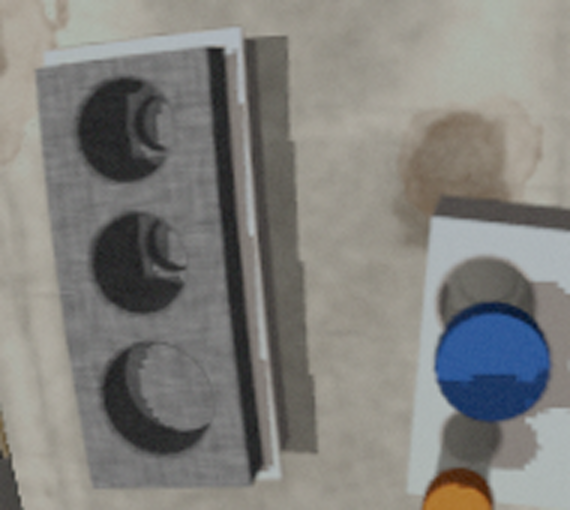

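View pics/w1b.png

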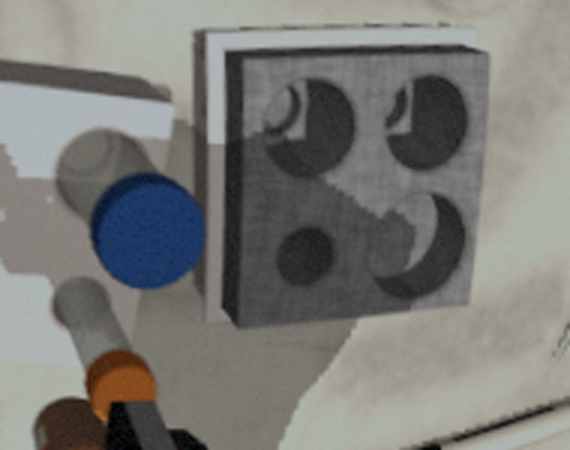

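Run:
```python
from tri import *
np.set_printoptions(precision=1,suppress=True)
d=pickle.load(open("pics/w1.pkl","rb"))
w={k:wplane(d,uv,z) for k,(uv,z) in dict(b1=((274.3,211),118),b2=((349,217.3),118),o1=((263,258.5),124),o2=((340.7,269.5),124),L1=((151.3,133.3),56),L2=((156.3,177.3),56),Lv=((162.3,222.3),56),S1=((403,182.3),56),S2=((442.3,180.3),56),S15=((401.7,225.3),56),Sv=((439.3,221.7),56)).items()}
for k in w: print(k,w[k])
def fit(own,pts):
    own=np.array(own,float);pts=np.array(pts)[:,:2];a=own-own.mean(0);b=pts-pts.mean(0)
    th=np.arctan2((a[:,0]*b[:,1]-a[:,1]*b[:,0]).sum(),(a*b).sum()); c,s=np.cos(th),np.sin(th);R=np.array([[c,-s],[s,c]])
    q=a@R.T+pts.mean(0); return th,q,np.linalg.norm(q-pts,axis=1)
tL=[(546.2,-113.3),(499,-115),(447.8,-117.9)]; tS=[(495.7,-373.9),(500.2,-421.2),(449.1,-378.2),(452,-426.1)]
oL=[(0,53),(0,6),(0,-44)]; oS=[(24,24),(24,-24),(-24,24),(-24,-24)]
for o,t,k in((oL,tL,["L1","L2","Lv"]),(oS,tS,["S1","S2","S15","Sv"])):
    print("tri",*fit(o,t)); print("wr",*fit(o,[w[i] for i in k]));
```

```text
b1 [ 485.3 -238.1  118. ]
b2 [ 480.3 -301.2  118. ]
o1 [ 444.7 -228.7  124. ]
o2 [ 433.9 -296.8  124. ]
L1 [ 548.  -112.9   56. ]
L2 [ 501.9 -115.3   56. ]
Lv [ 452.3 -117.3   56. ]
S1 [ 498.9 -373.4   56. ]
S2 [ 503.1 -421.6   56. ]
S15 [ 450.7 -378.2   56. ]
Sv [ 455.2 -425.7   56. ]
tri -1.5239765130186957 [[ 545.6 -113.2]
 [ 498.7 -115.4]
 [ 448.7 -117.7]] [0.6 0.5 0.9]
wr -1.5240513132611961 [[ 548.7 -112.9]
 [ 501.7 -115.1]
 [ 451.8 -117.5]] [0.7 0.3 0.5]
tri 0.08714713225786493 [[ 496.1 -373.9]
 [ 500.2 -421.7]
 [ 448.3 -378. ]
 [ 452.4 -425.8]] [0.4 0.5 0.9 0.5]
wr 0.09145377266717587 [[ 498.7 -373.6]
 [ 503.1 -421.4]
 [ 450.9 -378. ]
 [ 455.3 -425.8]] [0.3 0.1 0.2 0.1]
```

Emit:
{"method": "drive_tool", "body": {"motion": [{"fingers": 0.7, "linear": [0.0015, 0.001, 0.04], "twist": 0.008}, {"fingers": 0.7, "linear": [0, 0, 0.04], "twist": 0}, {"fingers": 0.7, "linear": [0, 0, 0.035], "twist": 0}, {"fingers": 0.7, "linear": [0, 0, 0.025], "twist": 0}, {"fingers": 0.7, "linear": [0, 0, 0.02], "twist": 0}]}}

```text
clock: 2.15
eef_pos: [481.6, -242.9, 70.9]
tool_rot: [3.14, -0.0, -0.009]
force: [-10.6, 29.7, 181.9]
width: 60.0
gripper_force: 89.0
```

Emit:
{"method": "drive_tool", "body": {"motion": [{"fingers": 0.5, "linear": [0, 0, 0], "twist": 0}, {"fingers": 0.4, "linear": [0, 0, 0], "twist": 0}, {"fingers": 0.3, "linear": [0, 0, 0], "twist": 0}, {"fingers": 0.2, "linear": [0, 0, 0], "twist": 0}, {"fingers": 0.2, "linear": [0, 0, 0], "twist": 0}]}}

```text
clock: 2.57
eef_pos: [483.9, -238.9, 72.9]
tool_rot: [-3.138, -0.003, -0.006]
force: [2.5, 9.9, 13.8]
width: 30.2
gripper_force: 61.2
```

Emit:
{"method": "drive_tool", "body": {"motion": [{"fingers": 0.2, "linear": [0, 0, 0], "twist": 0}, {"fingers": 0.2, "linear": [0, 0, 0], "twist": 0}]}}

```text
clock: 2.73
eef_pos: [483.9, -238.8, 72.9]
tool_rot: [-3.138, -0.003, -0.006]
force: [1.6, 10.1, 14.2]
width: 30.1
gripper_force: 61.2
```

A hard contact (182 N) occurred on that descent. I'll look before doing anything else.

Run:
```python
from cell import monitor, cams
import cv2,pickle,numpy as np
for n in("wrist","scene"):
    d=cams.get_image(n); pickle.dump(d,open(f"pics/{n}2.pkl","wb")); 
    if n=="wrist": a=cv2.resize(d["color"][90:340,180:480],(504,420))
    else: a=np.hstack([a,cv2.resize(d["color"][150:300,240:350],(296,420),interpolation=cv2.INTER_CUBIC)])
cv2.imwrite("pics/c2.png",a)
```

```text
(no output)
```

View pics/c2.png

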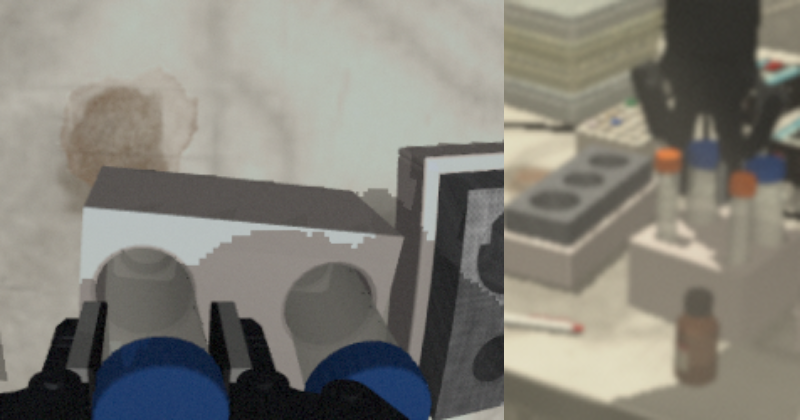

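The view shows b1 gripped, standing in its well between the pads at crop (150,380). The neighbour b2 is leaning, and the outer knuckle overlaps its cap at crop (370,390). So the gripper's linkage, wider than the finger backs, caught b2's cap. The 182 N reading is above the 120 N limit, so I'll report that and finish the job as well as I can. I'll lift straight up, keep the knuckles away from tall neighbours from here on, and descend more gently.

Emit:
{"method": "drive_tool", "body": {"motion": [{"fingers": 0.2, "linear": [0, 0, -0.01], "twist": 0}, {"fingers": 0.2, "linear": [0, 0, -0.02], "twist": 0}, {"fingers": 0.2, "linear": [0, 0, -0.02], "twist": 0}, {"fingers": 0.2, "linear": [0, 0, -0.025], "twist": 0}, {"fingers": 0.2, "linear": [0, 0, -0.025], "twist": 0}]}}

```text
clock: 3.25
eef_pos: [480.7, -242.6, 172.1]
tool_rot: [3.141, 0.002, -0.009]
force: [1.6, 0.4, -0.7]
width: 29.7
gripper_force: 58.7
```

Emit:
{"method": "drive_tool", "body": {"motion": [{"fingers": 0.2, "linear": [0.0125, -0.024, 0], "twist": 0}, {"fingers": 0.2, "linear": [0.0125, -0.025, 0], "twist": 0}, {"fingers": 0.2, "linear": [0.0125, -0.025, 0], "twist": 0}, {"fingers": 0.2, "linear": [0.0125, -0.025, 0], "twist": 0}, {"fingers": 0.2, "linear": [0.0125, -0.025, 0], "twist": 0}]}}

```text
clock: 3.67
eef_pos: [545.5, -118.4, 171.4]
tool_rot: [3.141, 0.0, -0.01]
force: [0.9, -0.2, -0.4]
width: 30.1
gripper_force: 58.7
```

Emit:
{"method": "drive_tool", "body": {"motion": [{"fingers": 0.2, "linear": [0, 0, 0], "twist": 0}, {"fingers": 0.2, "linear": [0, 0, 0], "twist": 0}]}}

```text
clock: 3.83
eef_pos: [545.9, -117.1, 171.1]
tool_rot: [3.141, 0.0, -0.006]
force: [-0.6, -0.3, -0.1]
width: 29.5
gripper_force: 58.7
```

Run:
```python
from cell import monitor, cams
import cv2,pickle,numpy as np
print(monitor.read_state()["eef_pos"])
L=[]
for n,r in(("wrist",(100,420,100,400)),("scene",(130,270,220,340)),("top",(150,260,190,400))):
    d=cams.get_image(n); pickle.dump(d,open(f"pics/{n}3.pkl","wb")); 
    a=d["color"][r[0]:r[1],r[2]:r[3]]; L.append(cv2.resize(a,None,fx=420/a.shape[0]*(.7 if n=="top" else 1),fy=420/a.shape[0]*(.7 if n=="top" else 1),interpolation=cv2.INTER_CUBIC))
a=np.zeros((420,800,3),np.uint8); x=0
for l in L[:2]: a[:420,x:x+l.shape[1]]=l[:, :800-x]; x+=l.shape[1]
print([l.shape for l in L]); cv2.imwrite("pics/c3.png",a)
```

```text
[ 545.85833995 -117.09409654  171.12308936]
[(420, 394, 3), (420, 360, 3), (294, 561, 3)]
```

View pics/c3.png

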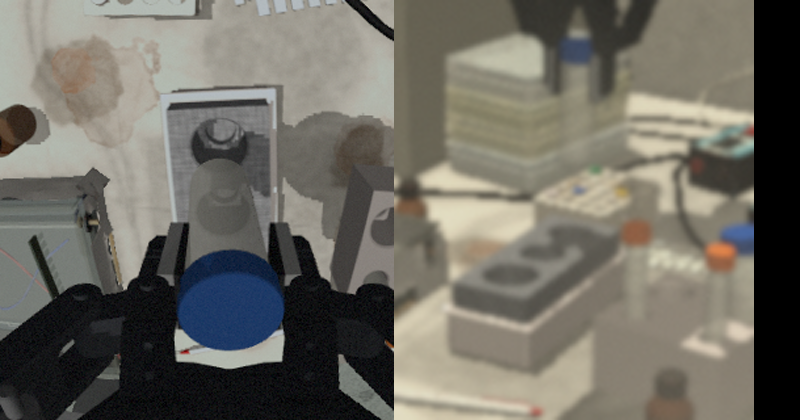

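Tube b1 hangs in the grip roughly plumb, with its cap at crop (231,300). I'll work out its offset in the hand.

Run:
```python
from tri import *
np.set_printoptions(precision=1,suppress=True)
d=pickle.load(open("pics/wrist3.pkl","rb"))
f=lambda u,v:(100+u*320/420,100+v*320/420)
print("cap",wplane(d,f(231,302),216),"body pads l/r",wplane(d,f(178,250),190),wplane(d,f(283,250),190))
print("L1",wplane(d,f(219,142),56),"edge L/R back",wplane(d,f(166,95),56),wplane(d,f(276,93),56))
print("foot",wplane(d,f(222,196),104),wplane(d,f(222,186),104))
```

```text
cap [ 552.3 -118.7  216. ] body pads l/r [ 554.1 -100.9  190. ] [ 553.8 -136.5  190. ]
L1 [ 551.  -112.1   56. ] edge L/R back [581.7 -79.7  56. ] [ 582.4 -147.5   56. ]
foot [ 535.4 -114.4  104. ] [ 541.2 -114.5  104. ]
```

Emit:
{"method": "drive_tool", "body": {"motion": [{"fingers": 0.2, "linear": [0.007, -0.004, 0], "twist": 0}, {"fingers": 0.2, "linear": [0, 0, 0.015], "twist": 0}, {"fingers": 0.2, "linear": [0, 0, 0.015], "twist": 0}, {"fingers": 0.2, "linear": [0, 0, 0.01], "twist": 0}, {"fingers": 0.2, "linear": [0, 0, 0], "twist": 0}]}}

```text
clock: 4.4
eef_pos: [551.3, -113.7, 129.3]
tool_rot: [-3.141, 0.004, -0.009]
force: [-0.2, -0.1, 0.1]
width: 30.1
gripper_force: 58.7
```

```bash
cat > shot.py <<'E'
import sys,cv2,pickle,numpy as np
from cell import monitor,cams
# usage: shot.py tag  wrist-roi  scene-roi (x0,y0,x1,y1) -> pics/c<tag>.png side by side, each scaled to 400 px high
def shot(tag,rois):
    L=[]
    for n,(x0,y0,x1,y1) in rois.items():
        d=cams.get_image(n); pickle.dump(d,open(f"pics/{n}{tag}.pkl","wb")); a=d["color"][y0:y1,x0:x1]
        k=400/(y1-y0); L.append(cv2.resize(a,None,fx=k,fy=k,interpolation=cv2.INTER_CUBIC))
    a=np.hstack(L); print(a.shape); cv2.imwrite(f"pics/c{tag}.png",a)
E
python3 -c "
from shot import *
shot('4',dict(wrist=(180,80,380,330),scene=(220,130,380,290)))"
```

```text
(400, 720, 3)
```

View pics/c4.png

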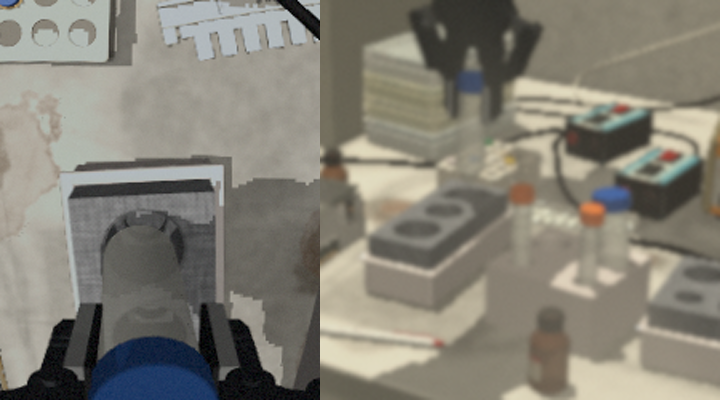

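The foot is just above the L1 well: foot at crop (147,235), well rim about (145,240). I'll lower it in stages.

Emit:
{"method": "drive_tool", "body": {"motion": [{"fingers": 0.2, "linear": [0, 0, 0.01], "twist": 0}, {"fingers": 0.2, "linear": [0, 0, 0.01], "twist": 0}, {"fingers": 0.2, "linear": [0, 0, 0.006], "twist": 0}, {"fingers": 0.2, "linear": [0, 0, 0], "twist": 0}]}}

```text
clock: 4.83
eef_pos: [550.2, -113.6, 103.7]
tool_rot: [-3.141, 0.005, -0.009]
force: [-2.2, -0.8, -1.9]
width: 30.2
gripper_force: 58.9
```

Emit:
{"method": "drive_tool", "body": {"motion": [{"fingers": 0.2, "linear": [-0.0015, 0, 0.008], "twist": 0}, {"fingers": 0.2, "linear": [0, 0, 0.008], "twist": 0}, {"fingers": 0.2, "linear": [0, 0, 0.006], "twist": 0}, {"fingers": 0.2, "linear": [0, 0, 0], "twist": 0}]}}

```text
clock: 5.17
eef_pos: [549.9, -113.3, 81.5]
tool_rot: [-3.141, 0.003, -0.008]
force: [-2.5, -0.9, -2.5]
width: 30.4
gripper_force: 58.9
```

Emit:
{"method": "drive_tool", "body": {"motion": [{"fingers": 0.2, "linear": [0, 0, 0.004], "twist": 0}, {"fingers": 0.2, "linear": [0, 0, 0.003], "twist": 0}, {"fingers": 0.2, "linear": [0, 0, 0], "twist": 0}]}}

```text
clock: 5.42
eef_pos: [550.3, -113.6, 75.9]
tool_rot: [3.142, 0.002, -0.009]
force: [-2.5, -0.6, 1.5]
width: 30.1
gripper_force: 58.7
```

Emit:
{"method": "drive_tool", "body": {"motion": [{"fingers": 0.2, "linear": [0, 0, 0.002], "twist": 0}, {"fingers": 0.2, "linear": [0, 0, 0], "twist": 0}, {"fingers": 0.45, "linear": [0, 0, 0], "twist": 0}, {"fingers": 0.65, "linear": [0, 0, 0], "twist": 0}, {"fingers": 0.65, "linear": [0, 0, 0], "twist": 0}]}}

```text
clock: 5.83
eef_pos: [553.0, -112.9, 74.6]
tool_rot: [-3.142, -0.003, -0.008]
force: [0.1, -0.1, -0.3]
width: 55.2
gripper_force: 0.0
```

Emit:
{"method": "drive_tool", "body": {"motion": [{"fingers": 0.65, "linear": [0, 0, -0.02], "twist": 0}, {"fingers": 0.65, "linear": [0, 0, -0.03], "twist": 0}, {"fingers": 0.65, "linear": [0, 0, -0.04], "twist": 0}, {"fingers": 0.65, "linear": [0, 0, -0.04], "twist": 0}, {"fingers": 0.65, "linear": [0, 0, -0.03], "twist": 0}]}}

```text
clock: 6.25
eef_pos: [552.9, -113.3, 237.7]
tool_rot: [3.141, -0.005, -0.008]
force: [0.1, 0.4, 0.1]
width: 55.8
gripper_force: 0.0
```

Emit:
{"method": "drive_tool", "body": {"motion": [{"fingers": 0.65, "linear": [-0.018, 0.035, 0], "twist": 0}, {"fingers": 0.65, "linear": [-0.018, 0.035, 0], "twist": 0}, {"fingers": 0.65, "linear": [-0.018, 0.035, 0], "twist": 0}, {"fingers": 0.65, "linear": [-0.018, 0.035, 0], "twist": 0}, {"fingers": 0.65, "linear": [0, 0.035, 0], "twist": 0}]}}

```text
clock: 6.67
eef_pos: [474.6, -289.4, 234.8]
tool_rot: [-3.142, 0.001, -0.01]
force: [0.0, 0.6, -0.0]
width: 55.5
gripper_force: 0.0
```

Emit:
{"method": "drive_tool", "body": {"motion": [{"fingers": 0.65, "linear": [0, 0.01, 0], "twist": 0}, {"fingers": 0.65, "linear": [0, 0, 0], "twist": 0}]}}

```text
clock: 6.83
eef_pos: [477.5, -302.1, 234.7]
tool_rot: [3.138, -0.002, -0.014]
force: [-0.1, -0.1, -0.0]
width: 55.7
gripper_force: 0.0
```

```bash
python3 -c "
from shot import *
print(monitor.read_state()['eef_pos'])
shot('5',dict(wrist=(110,90,410,310),scene=(230,160,350,280)))"
```

```text
[ 477.48521266 -302.06033505  234.66650928]
(400, 945, 3)
```

View pics/c5.png

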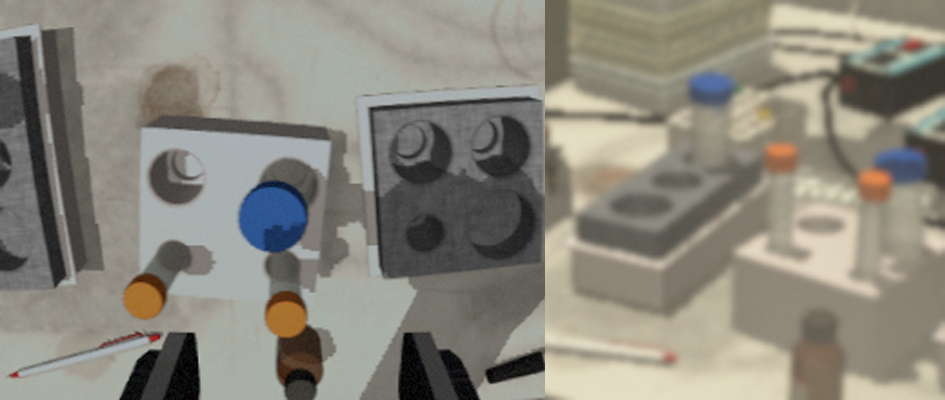

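b1 now stands in L1 (scene crop (712,90)), and b2 is upright enough with its cap at wrist pixel (260,207). The orange caps are at (189,253) and (268,263). From here I'll measure caps by colour.

```bash
cat >> tri.py <<'E'
def blobs(d,col,amin=40):
    h=cv2.cvtColor(d["color"],cv2.COLOR_BGR2HSV); lo,hi=((100,120,40),(125,255,255)) if col=="blue" else ((6,140,90),(18,255,255))
    m=cv2.inRange(h,lo,hi); n,_,st,c=cv2.connectedComponentsWithStats(m)
    return [(np.round(c[i],1),st[i,4],st[i,:4]) for i in range(1,n) if st[i,4]>amin]
def proj(d,X):
    x=d["K"]@(d["R"]@np.array(X)+d["t"]); return x[:2]/x[2]
E
python3 - <<'E'
from tri import *
np.set_printoptions(precision=1,suppress=True)
d=pickle.load(open("pics/wrist5.pkl","rb")); s=pickle.load(open("pics/scene5.pkl","rb"))
for c,z in(("blue",115),("orange",120)):
    for b in blobs(d,c): print(c,b,wplane(d,b[0],z))
    print("scene",[ (b[0],b[1],b[2]) for b in blobs(s,c)])
print("well b1 rim",wplane(d,(207.4,187.9),56))
for p in((547,-113,112),(547,-113,122),(478,-302,112)): print(p,proj(s,p))
# rack corners
for u,v in((145,128),(328,136),(140,288),(320,302)): print(wplane(d,(110+u*.55,90+v*.55),56))
E
```

```text
blue (array([57.4, 47.4]), np.int32(49), array([54, 43,  8,  9], dtype=int32)) [ 641.5 -107.   115. ]
blue (array([ 72.6, 149.2]), np.int32(883), array([ 57, 132,  32,  35], dtype=int32)) [ 542.7 -119.1  115. ]
blue (array([545.6, 189.8]), np.int32(3006), array([527, 132,  33, 116], dtype=int32)) [ 500.9 -600.4  115. ]
blue (array([260. , 208.7]), np.int32(1120), array([242, 190,  37,  39], dtype=int32)) [ 481.2 -291.5  115. ]
blue (array([504.9, 216.5]), np.int32(859), array([489, 199,  33,  37], dtype=int32)) [ 470.8 -541.6  115. ]
scene []
orange (array([412.8,  38.8]), np.int32(427), array([384,   0,  52,  59], dtype=int32)) [ 628.1 -419.4  120. ]
orange (array([188.4, 254.6]), np.int32(344), array([178, 245,  22,  20], dtype=int32)) [ 441.2 -226.2  120. ]
orange (array([266.8, 264.7]), np.int32(376), array([256, 254,  22,  22], dtype=int32)) [ 430.9 -296.2  120. ]
scene [(array([399.8, 178.3]), np.int32(754), array([379, 156,  42,  41], dtype=int32))]
well b1 rim [ 486.6 -235.1   56. ]
(547, -113, 112) [279.1 185.2]
(547, -113, 122) [279.2 181.3]
(478, -302, 112) [340.1 210.7]
[ 515.9 -218.5   56. ]
[ 508.6 -320.3   56. ]
[ 418.8 -206.2   56. ]
[ 408.6 -315.6   56. ]
```

Emit:
{"method": "drive_tool", "body": {"motion": [{"fingers": 0.65, "linear": [0.0035, -0.007, 0.03], "twist": -0.01}, {"fingers": 0.65, "linear": [0, 0, 0.03], "twist": 0}, {"fingers": 0.65, "linear": [0, 0, 0.03], "twist": 0}, {"fingers": 0.65, "linear": [0, 0, 0.005], "twist": 0}, {"fingers": 0.65, "linear": [0, 0, 0.003], "twist": 0}]}}

```text
clock: 7.35
eef_pos: [481.2, -288.2, 135.1]
tool_rot: [-3.139, 0.003, 0.005]
force: [0.8, -1.0, 0.5]
width: 55.4
gripper_force: 0.0
```

Emit:
{"method": "drive_tool", "body": {"motion": [{"fingers": 0.65, "linear": [0, 0, 0.006], "twist": 0}, {"fingers": 0.65, "linear": [0, 0, 0.006], "twist": 0}, {"fingers": 0.65, "linear": [0, 0, 0.006], "twist": 0}]}}

```text
clock: 7.6
eef_pos: [482.4, -291.0, 119.3]
tool_rot: [3.14, -0.003, 0.002]
force: [-0.5, 1.0, -0.6]
width: 55.0
gripper_force: 0.0
```

Emit:
{"method": "drive_tool", "body": {"motion": [{"fingers": 0.65, "linear": [0, 0.002, 0.01], "twist": 0}, {"fingers": 0.65, "linear": [0, 0, 0.01], "twist": 0}, {"fingers": 0.65, "linear": [0, 0, 0.01], "twist": 0}]}}

```text
clock: 7.85
eef_pos: [481.3, -293.1, 87.6]
tool_rot: [3.141, -0.0, 0.001]
force: [-0.4, 0.9, -1.0]
width: 55.4
gripper_force: 0.0
```

Emit:
{"method": "drive_tool", "body": {"motion": [{"fingers": 0.65, "linear": [0, 0, 0.01], "twist": 0}, {"fingers": 0.65, "linear": [0, 0, 0.005], "twist": 0}, {"fingers": 0.65, "linear": [0, 0, 0], "twist": 0}]}}

```text
clock: 8.1
eef_pos: [480.3, -292.2, 71.6]
tool_rot: [-3.14, 0.002, 0.002]
force: [-0.1, -0.2, 0.4]
width: 55.3
gripper_force: 0.0
```

Emit:
{"method": "drive_tool", "body": {"motion": [{"fingers": 0.5, "linear": [0, 0, 0], "twist": 0}, {"fingers": 0.4, "linear": [0, 0, 0], "twist": 0}, {"fingers": 0.3, "linear": [0, 0, 0], "twist": 0}, {"fingers": 0.2, "linear": [0, 0, 0], "twist": 0}, {"fingers": 0.2, "linear": [0, 0, 0], "twist": 0}]}}

```text
clock: 8.52
eef_pos: [481.6, -293.7, 73.8]
tool_rot: [3.14, -0.001, 0.001]
force: [-1.0, -1.8, -0.1]
width: 29.5
gripper_force: 58.5
```

Emit:
{"method": "drive_tool", "body": {"motion": [{"fingers": 0.2, "linear": [0, 0, 0], "twist": 0}, {"fingers": 0.2, "linear": [0, 0, 0], "twist": 0}]}}

```text
clock: 8.68
eef_pos: [481.6, -293.6, 73.8]
tool_rot: [3.14, -0.001, 0.001]
force: [0.3, -4.2, 1.0]
width: 29.7
gripper_force: 58.6
```

Emit:
{"method": "drive_tool", "body": {"motion": [{"fingers": 0.2, "linear": [0, 0, -0.01], "twist": 0}, {"fingers": 0.2, "linear": [0, 0, -0.02], "twist": 0}, {"fingers": 0.2, "linear": [0, 0, -0.02], "twist": 0}, {"fingers": 0.2, "linear": [0, 0, -0.025], "twist": 0}, {"fingers": 0.2, "linear": [0, 0, -0.025], "twist": 0}]}}

```text
clock: 9.1
eef_pos: [480.6, -291.2, 174.5]
tool_rot: [-3.139, 0.002, 0.002]
force: [0.9, -0.6, 0.2]
width: 29.6
gripper_force: 58.1
```

Emit:
{"method": "drive_tool", "body": {"motion": [{"fingers": 0.2, "linear": [0.003, -0.03, 0], "twist": 0}, {"fingers": 0.2, "linear": [0.003, -0.03, 0], "twist": 0}, {"fingers": 0.2, "linear": [0.003, -0.03, 0], "twist": 0}, {"fingers": 0.2, "linear": [0.003, -0.03, 0], "twist": 0}, {"fingers": 0.003, "linear": [0.003, -0.03, 0], "twist": 0}]}}

```text
clock: 9.52
eef_pos: [495.4, -140.2, 174.0]
tool_rot: [-3.14, 0.001, 0.002]
force: [0.4, 0.7, 0.4]
width: 29.8
gripper_force: 58.1
```

Emit:
{"method": "drive_tool", "body": {"motion": [{"fingers": 0.2, "linear": [0.004, -0.028, 0], "twist": 0}, {"fingers": 0.2, "linear": [0, 0, 0], "twist": 0}, {"fingers": 0.2, "linear": [0, 0, 0], "twist": 0}]}}

```text
clock: 9.77
eef_pos: [499.8, -111.8, 173.8]
tool_rot: [-3.14, 0.001, 0.007]
force: [-0.0, -1.9, -0.1]
width: 29.4
gripper_force: 58.2
```

Run:
```python
from shot import *
from tri import *
np.set_printoptions(precision=1,suppress=True)
s=monitor.read_state(); print(s["eef_pos"],s["tool_rot"],s["width"])
shot('6',dict(wrist=(190,90,370,340),scene=(230,120,370,270)))
d=pickle.load(open("pics/wrist6.pkl","rb"))
for b in blobs(d,"blue",200): print(b,wplane(d,b[0],s["eef_pos"][2]+43),wplane(d,b[0],115))
```

```text
[ 499.8 -111.8  173.8] [-3.1  0.   0. ] 29.359721982925564
(400, 661, 3)
(array([283. , 177.3]), np.int32(2058), array([258, 152,  51,  52], dtype=int32)) [ 563.7 -115.1  216.8] [ 542.7 -117.9  115. ]
(array([273.9, 333. ]), np.int32(5007), array([233, 295,  82,  77], dtype=int32)) [ 503.3 -112.6  216.8] [ 420.6 -112.9  115. ]
```

View pics/c6.png

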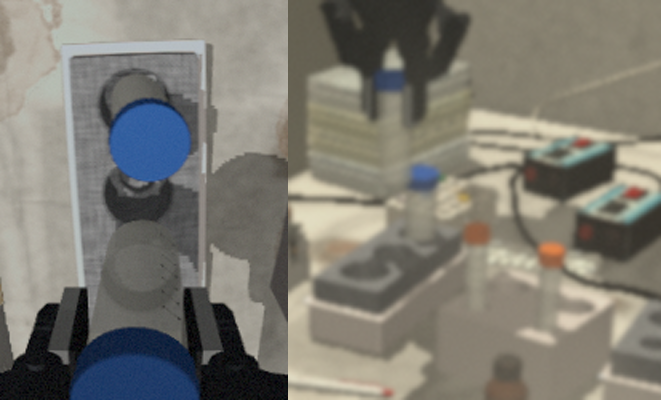

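b1 is home in L1 with a slight lean. The held tube is nearly plumb, with its foot at crop (145,240) just short of the L2 well at (138,195). I'll nudge and lower it.

Emit:
{"method": "drive_tool", "body": {"motion": [{"fingers": 0.2, "linear": [0.001, 0.0025, 0], "twist": 0}, {"fingers": 0.2, "linear": [0, 0, 0.015], "twist": 0}, {"fingers": 0.2, "linear": [0, 0, 0.015], "twist": 0}, {"fingers": 0.2, "linear": [0, 0, 0.012], "twist": 0}, {"fingers": 0.2, "linear": [0, 0, 0], "twist": 0}]}}

```text
clock: 10.28
eef_pos: [499.1, -118.5, 129.5]
tool_rot: [-3.141, 0.004, -0.001]
force: [-0.3, 0.2, -0.0]
width: 29.9
gripper_force: 58.1
```

Emit:
{"method": "drive_tool", "body": {"motion": [{"fingers": 0.2, "linear": [0, 0, 0.008], "twist": 0}, {"fingers": 0.2, "linear": [0, 0, 0.008], "twist": 0}, {"fingers": 0.2, "linear": [0, 0, 0.008], "twist": 0}, {"fingers": 0.2, "linear": [0, 0, 0], "twist": 0}]}}

```text
clock: 10.62
eef_pos: [501.1, -115.8, 106.5]
tool_rot: [-3.14, 0.0, 0.002]
force: [0.3, 2.9, 0.1]
width: 29.5
gripper_force: 59.3
```

Emit:
{"method": "drive_tool", "body": {"motion": [{"fingers": 0.2, "linear": [0, -0.001, 0.008], "twist": 0}, {"fingers": 0.2, "linear": [0, 0, 0.008], "twist": 0}, {"fingers": 0.2, "linear": [0, 0, 0.006], "twist": 0}, {"fingers": 0.2, "linear": [0, 0, 0], "twist": 0}]}}

```text
clock: 10.95
eef_pos: [501.0, -114.3, 84.2]
tool_rot: [-3.139, 0.001, 0.003]
force: [1.2, 4.7, -3.8]
width: 29.9
gripper_force: 59.2
```

Emit:
{"method": "drive_tool", "body": {"motion": [{"fingers": 0.2, "linear": [0, 0, 0.005], "twist": 0}, {"fingers": 0.2, "linear": [0, 0, 0.003], "twist": 0}, {"fingers": 0.2, "linear": [0, 0, 0], "twist": 0}]}}

```text
clock: 11.2
eef_pos: [501.1, -114.3, 76.7]
tool_rot: [-3.139, 0.0, 0.003]
force: [0.7, 4.2, -2.1]
width: 29.8
gripper_force: 59.1
```

Emit:
{"method": "drive_tool", "body": {"motion": [{"fingers": 0.2, "linear": [0, 0, 0.003], "twist": 0}, {"fingers": 0.2, "linear": [0, 0, 0], "twist": 0}, {"fingers": 0.45, "linear": [0, 0, 0], "twist": 0}, {"fingers": 0.6, "linear": [0, 0, 0], "twist": 0}, {"fingers": 0.6, "linear": [0, 0, 0], "twist": 0}]}}

```text
clock: 11.62
eef_pos: [500.8, -117.1, 74.2]
tool_rot: [3.141, 0.0, 0.001]
force: [0.2, -0.3, 0.3]
width: 51.2
gripper_force: 0.0
```

Emit:
{"method": "drive_tool", "body": {"motion": [{"fingers": 0.6, "linear": [0, 0, -0.02], "twist": 0}, {"fingers": 0.6, "linear": [0, 0, -0.03], "twist": 0}, {"fingers": 0.6, "linear": [0, 0, -0.04], "twist": 0}, {"fingers": 0.6, "linear": [0, 0, -0.04], "twist": 0}, {"fingers": 0.6, "linear": [0, 0, -0.02], "twist": 0}]}}

```text
clock: 12.03
eef_pos: [502.5, -117.7, 228.5]
tool_rot: [3.14, -0.006, 0.0]
force: [-0.6, -0.9, -0.3]
width: 51.6
gripper_force: 0.0
```

Emit:
{"method": "drive_tool", "body": {"motion": [{"fingers": 0.55, "linear": [0.008, -0.03, 0], "twist": 0}, {"fingers": 0.55, "linear": [0.008, -0.03, 0], "twist": 0}, {"fingers": 0.55, "linear": [0.008, -0.03, 0], "twist": 0}, {"fingers": 0.55, "linear": [0.008, -0.03, 0], "twist": 0}, {"fingers": 0.55, "linear": [0.008, -0.03, 0], "twist": 0}]}}

```text
clock: 12.45
eef_pos: [540.9, 34.4, 224.4]
tool_rot: [3.141, -0.0, 0.0]
force: [0.7, 0.1, -0.4]
width: 47.2
gripper_force: 0.0
```

Emit:
{"method": "drive_tool", "body": {"motion": [{"fingers": 0.55, "linear": [0.004, -0.015, 0], "twist": 0}, {"fingers": 0.55, "linear": [0, 0, 0], "twist": 0}, {"fingers": 0.55, "linear": [0, 0, 0], "twist": 0}]}}

```text
clock: 12.7
eef_pos: [544.6, 49.0, 224.0]
tool_rot: [3.141, 0.0, 0.003]
force: [-0.6, -0.4, 0.4]
width: 46.9
gripper_force: 0.0
```

Run:
```python
from shot import *
from tri import *
np.set_printoptions(precision=1,suppress=True)
s=monitor.read_state(); print(s["eef_pos"],s["tool_rot"],s["width"])
shot('7',dict(wrist=(180,120,480,320)))
d=pickle.load(open("pics/wrist7.pkl","rb"))
for b in blobs(d,"blue",200): print(b,wplane(d,b[0],115))
C=-d["R"].T@d["t"]; print(C)
def wproj(X):
    x=d["R"]@np.array(X)+d["t"]; r=np.hypot(x[0],x[1]); th=np.arctan2(r,x[2]); return d["K"][:2,2]+d["K"][0,0]*th*x[:2]/r
print("pred cap",wproj((550,51.5,66)))
g=cv2.cvtColor(d["color"],cv2.COLOR_BGR2GRAY); u,v=wproj((550,51.5,60)).astype(int)
m=(g[v-40:v+40,u-30:u+30]<45).astype(np.uint8); n,_,st,c=cv2.connectedComponentsWithStats(m)
for i in range(1,n):
    if st[i,4]>60: print(c[i]+[u-30,v-40],st[i],wplane(d,c[i]+[u-30,v-40],64))
```

```text
[544.6  49.  224. ] [3.1 0.  0. ] 46.90432614131641
(400, 600, 3)
(array([453.2, 218.4]), np.int32(897), array([437, 201,  34,  36], dtype=int32)) [ 543.2 -115.5  115. ]
(array([433.1, 261.1]), np.int32(862), array([417, 244,  33,  35], dtype=int32)) [ 500.6 -102.1  115. ]
[629.   48.5 366.7]
pred cap [270.3 194.7]
[268.8 183.8] [17 26 24 16 80] [560.2  52.9  64. ]
```

View pics/c7.png

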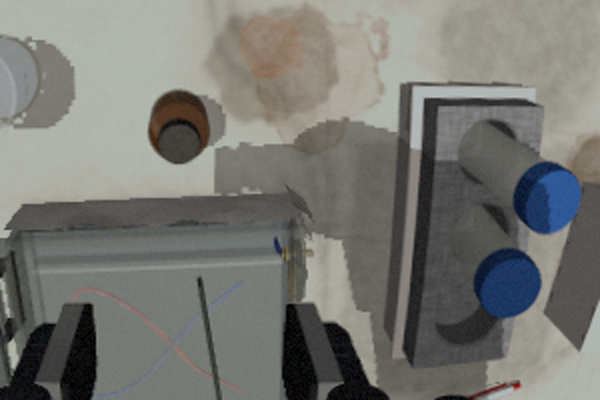

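Vial_a's cap is at crop (180,141), giving about (553, 51.5). The b2 tube leans in L2 but sits in its well. I'll descend on vial_a.

Emit:
{"method": "drive_tool", "body": {"motion": [{"fingers": 0.55, "linear": [0.008, -0.0025, 0.03], "twist": 0}, {"fingers": 0.55, "linear": [0, 0, 0.035], "twist": 0}, {"fingers": 0.55, "linear": [0, 0, 0.035], "twist": 0}, {"fingers": 0.55, "linear": [0, 0, 0.02], "twist": 0}, {"fingers": 0.55, "linear": [0, 0, 0.008], "twist": 0}]}}

```text
clock: 13.17
eef_pos: [550.1, 48.7, 93.3]
tool_rot: [3.14, 0.006, -0.001]
force: [0.2, 0.1, 0.5]
width: 46.9
gripper_force: 0.0
```

Emit:
{"method": "drive_tool", "body": {"motion": [{"fingers": 0.55, "linear": [0, 0, 0.008], "twist": 0}, {"fingers": 0.55, "linear": [0, 0, 0.008], "twist": 0}, {"fingers": 0.55, "linear": [0, 0, 0.008], "twist": 0}, {"fingers": 0.55, "linear": [0, 0, 0], "twist": 0}]}}

```text
clock: 13.5
eef_pos: [552.5, 51.1, 71.9]
tool_rot: [3.141, 0.0, 0.001]
force: [0.1, -0.4, 0.5]
width: 47.1
gripper_force: 0.0
```

Emit:
{"method": "drive_tool", "body": {"motion": [{"fingers": 0.55, "linear": [0, 0, 0.01], "twist": 0}, {"fingers": 0.55, "linear": [0, 0, 0.01], "twist": 0}, {"fingers": 0.55, "linear": [0, 0, 0.01], "twist": 0}]}}

```text
clock: 13.75
eef_pos: [553.0, 51.6, 41.9]
tool_rot: [-3.141, -0.001, 0.002]
force: [-0.8, 0.5, 0.5]
width: 47.2
gripper_force: 0.0
```

Emit:
{"method": "drive_tool", "body": {"motion": [{"fingers": 0.55, "linear": [0, 0, 0.01], "twist": 0}, {"fingers": 0.55, "linear": [0, 0, 0.004], "twist": 0}, {"fingers": 0.55, "linear": [0, 0, 0], "twist": 0}]}}

```text
clock: 14.0
eef_pos: [551.6, 51.3, 26.8]
tool_rot: [3.141, 0.003, 0.002]
force: [-0.2, -0.7, -0.7]
width: 46.9
gripper_force: 0.0
```

Emit:
{"method": "drive_tool", "body": {"motion": [{"fingers": 0.45, "linear": [0, 0, 0], "twist": 0}, {"fingers": 0.35, "linear": [0, 0, 0], "twist": 0}, {"fingers": 0.25, "linear": [0, 0, 0], "twist": 0}, {"fingers": 0.25, "linear": [0, 0, 0], "twist": 0}, {"fingers": 0.25, "linear": [0, 0, 0], "twist": 0}]}}

```text
clock: 14.42
eef_pos: [553.0, 51.4, 28.7]
tool_rot: [-3.141, -0.001, 0.002]
force: [-0.4, -0.1, 1.5]
width: 29.4
gripper_force: 58.9
```

Emit:
{"method": "drive_tool", "body": {"motion": [{"fingers": 0.25, "linear": [0, 0, -0.004], "twist": 0}, {"fingers": 0.25, "linear": [0, 0, -0.01], "twist": 0}, {"fingers": 0.25, "linear": [0, 0, -0.01], "twist": 0}]}}

```text
clock: 14.67
eef_pos: [552.4, 51.3, 53.0]
tool_rot: [3.141, 0.001, 0.002]
force: [-0.9, 0.3, -0.3]
width: 29.4
gripper_force: 58.9
```

Emit:
{"method": "drive_tool", "body": {"motion": [{"fingers": 0.25, "linear": [0, 0, -0.02], "twist": 0}, {"fingers": 0.25, "linear": [0, 0, -0.025], "twist": 0}, {"fingers": 0.25, "linear": [0, 0, -0.03], "twist": 0}, {"fingers": 0.25, "linear": [0, 0, -0.03], "twist": 0}, {"fingers": 0.25, "linear": [0, 0, -0.015], "twist": 0}]}}

```text
clock: 15.08
eef_pos: [554.4, 51.4, 177.0]
tool_rot: [-3.141, -0.006, 0.001]
force: [-0.1, -0.8, 0.0]
width: 29.2
gripper_force: 58.9
```

Emit:
{"method": "drive_tool", "body": {"motion": [{"fingers": 0.25, "linear": [-0.017, 0.028, 0], "twist": 0}, {"fingers": 0.25, "linear": [-0.017, 0.028, 0], "twist": 0}, {"fingers": 0.25, "linear": [-0.017, 0.028, 0], "twist": 0}, {"fingers": 0.25, "linear": [-0.017, 0.028, 0], "twist": 0}, {"fingers": 0.25, "linear": [-0.017, 0.028, 0], "twist": 0}]}}

```text
clock: 15.5
eef_pos: [467.1, -89.9, 173.6]
tool_rot: [3.141, -0.002, 0.002]
force: [0.7, -1.2, -0.5]
width: 29.5
gripper_force: 58.9
```

Emit:
{"method": "drive_tool", "body": {"motion": [{"fingers": 0.25, "linear": [-0.0165, 0.029, 0], "twist": 0}, {"fingers": 0.25, "linear": [0, 0, 0], "twist": 0}, {"fingers": 0.25, "linear": [0, 0, 0], "twist": 0}]}}

```text
clock: 15.75
eef_pos: [450.6, -119.8, 173.5]
tool_rot: [3.141, -0.001, -0.003]
force: [-0.1, 1.4, 0.0]
width: 29.4
gripper_force: 59.0
```

```bash
cat >> tri.py <<'E'
def wproj(d,X):
    x=d["R"]@np.array(X,float)+d["t"]; r=np.hypot(x[0],x[1]); th=np.arctan2(r,x[2]); return d["K"][:2,2]+d["K"][0,0]*th*x[:2]/r
def brown(d,roi):
    x0,y0,x1,y1=roi; h=cv2.cvtColor(d["color"],cv2.COLOR_BGR2HSV)[y0:y1,x0:x1]
    m=cv2.inRange(h,(0,90,30),(18,255,170)); n,_,st,c=cv2.connectedComponentsWithStats(m)
    return [(c[i]+[x0,y0],st[i]+[x0,y0,0,0,0]) for i in range(1,n) if st[i,4]>40]
E
python3 - <<'E'
from shot import *
from tri import *
np.set_printoptions(precision=1,suppress=True)
s=monitor.read_state(); p=s["eef_pos"]; print(p,s["width"])
shot('8',dict(wrist=(190,90,370,370),scene=(230,120,370,270)))
d=pickle.load(open("pics/wrist8.pkl","rb"))
for b in brown(d,(190,150,370,400)): print(b)
x,y,z=p-[0,0,28]
for dx in(-6,0,6):
    c=[wproj(d,(x+dx+16*np.cos(a),y+16*np.sin(a),z+h)) for h in(0,48) for a in np.linspace(0,6.28,40)]; c=np.array(c)
    print(dx,c[:40].min(0),c[:40].max(0),c[40:].min(0),c[40:].max(0),"cap",wproj(d,(x+dx,y,z+66)))
print("Lv",wproj(d,(451,-117.5,56)))
for b in blobs(d,"blue",200): print(b[0],wplane(d,b[0],115))
E
```

```text
[ 450.6 -119.8  173.5] 29.4058538658061
(400, 630, 3)
(array([270.8, 274.1]), array([ 242,  237,   65,   83, 3577]))
-6 [245.7 244.9] [299.5 292.5] [237.8 288.4] [306.8 343.5] cap [272.2 342.8]
0 [245.3 235.2] [299.8 284.1] [237.  276.5] [307.4 334.2] cap [272.  331.8]
6 [244.9 225.2] [300.1 275.5] [236.2 264.1] [308.  324.4] cap [271.9 320.1]
Lv [270.1 213. ]
[267.3  99.3] [ 542.5 -117.   115. ]
[246.7 167.8] [ 499.9 -103.8  115. ]
```

The image code puts the vial centred in the grip (x offset about -1 mm). I'll lower it into the long carrier's vial well.

Emit:
{"method": "drive_tool", "body": {"motion": [{"fingers": 0.25, "linear": [0.0015, -0.0008, 0.02], "twist": 0}, {"fingers": 0.25, "linear": [0, 0, 0.025], "twist": 0}, {"fingers": 0.25, "linear": [0, 0, 0.02], "twist": 0}, {"fingers": 0.25, "linear": [0, 0, 0.015], "twist": 0}, {"fingers": 0.25, "linear": [0, 0, 0], "twist": 0}]}}

```text
clock: 16.27
eef_pos: [452.2, -114.9, 90.1]
tool_rot: [-3.14, 0.004, 0.005]
force: [-0.5, 0.8, -1.3]
width: 29.7
gripper_force: 59.0
```

Emit:
{"method": "drive_tool", "body": {"motion": [{"fingers": 0.25, "linear": [0, 0, 0.006], "twist": 0}, {"fingers": 0.25, "linear": [0, 0, 0.006], "twist": 0}, {"fingers": 0.25, "linear": [0, 0, 0.004], "twist": 0}, {"fingers": 0.25, "linear": [0, 0, 0], "twist": 0}]}}

```text
clock: 16.6
eef_pos: [453.1, -116.7, 76.2]
tool_rot: [-3.141, -0.0, 0.002]
force: [-0.6, 0.6, -0.4]
width: 29.5
gripper_force: 59.0
```

Emit:
{"method": "drive_tool", "body": {"motion": [{"fingers": 0.25, "linear": [0, 0, 0.006], "twist": 0}, {"fingers": 0.25, "linear": [0, 0, 0.006], "twist": 0}, {"fingers": 0.25, "linear": [0, 0, 0.003], "twist": 0}, {"fingers": 0.25, "linear": [0, 0, 0], "twist": 0}]}}

```text
clock: 16.93
eef_pos: [452.5, -116.9, 60.7]
tool_rot: [-3.141, 0.001, 0.002]
force: [-0.3, -0.0, -1.2]
width: 29.4
gripper_force: 59.0
```

Emit:
{"method": "drive_tool", "body": {"motion": [{"fingers": 0.25, "linear": [0, 0, 0.002], "twist": 0}, {"fingers": 0.25, "linear": [0, 0, 0], "twist": 0}]}}

```text
clock: 17.1
eef_pos: [452.9, -117.0, 59.1]
tool_rot: [-3.142, 0.0, 0.002]
force: [0.1, 0.6, -0.6]
width: 29.3
gripper_force: 59.0
```

Emit:
{"method": "drive_tool", "body": {"motion": [{"fingers": 0.35, "linear": [0, 0, 0], "twist": 0}, {"fingers": 0.45, "linear": [0, 0, 0], "twist": 0}, {"fingers": 0.55, "linear": [0, 0, 0], "twist": 0}, {"fingers": 0.55, "linear": [0, 0, 0], "twist": 0}, {"fingers": 0.55, "linear": [0, 0, -0.01], "twist": 0}]}}

```text
clock: 17.52
eef_pos: [452.0, -116.8, 68.6]
tool_rot: [-3.141, 0.002, 0.002]
force: [0.6, 0.3, -0.5]
width: 46.7
gripper_force: 0.0
```

Emit:
{"method": "drive_tool", "body": {"motion": [{"fingers": 0.55, "linear": [0, 0, -0.03], "twist": 0}, {"fingers": 0.55, "linear": [0, 0, -0.035], "twist": 0}, {"fingers": 0.55, "linear": [0, 0, -0.035], "twist": 0}, {"fingers": 0.55, "linear": [0, 0, -0.035], "twist": 0}, {"fingers": 0.55, "linear": [0, 0, -0.02], "twist": 0}]}}

```text
clock: 17.93
eef_pos: [454.0, -117.4, 228.6]
tool_rot: [3.141, -0.005, 0.001]
force: [0.3, -0.1, -0.1]
width: 46.9
gripper_force: 0.0
```

Emit:
{"method": "drive_tool", "body": {"motion": [{"fingers": 0.55, "linear": [-0.004, 0.036, 0], "twist": 0}, {"fingers": 0.55, "linear": [-0.004, 0.036, 0], "twist": 0}, {"fingers": 0.55, "linear": [-0.004, 0.036, 0], "twist": 0}, {"fingers": 0.55, "linear": [-0.004, 0.036, 0], "twist": 0}, {"fingers": 0.55, "linear": [-0.004, 0.035, 0], "twist": 0}]}}

```text
clock: 18.35
eef_pos: [432.7, -297.7, 225.4]
tool_rot: [3.141, -0.001, 0.002]
force: [1.2, 0.7, -0.3]
width: 46.9
gripper_force: 0.0
```

Emit:
{"method": "drive_tool", "body": {"motion": [{"fingers": 0.55, "linear": [0, 0, 0], "twist": -0.112}, {"fingers": 0.55, "linear": [0, 0, 0], "twist": -0.112}, {"fingers": 0.55, "linear": [0, 0, 0], "twist": -0.112}, {"fingers": 0.55, "linear": [0, 0, 0], "twist": -0.112}, {"fingers": 0.55, "linear": [0, 0, 0], "twist": -0.112}]}}

```text
clock: 18.77
eef_pos: [432.9, -296.1, 225.1]
tool_rot: [3.141, 0.0, 0.567]
force: [-0.5, -0.5, -0.0]
width: 47.0
gripper_force: 0.0
```

Emit:
{"method": "drive_tool", "body": {"motion": [{"fingers": 0.55, "linear": [0, 0, 0], "twist": -0.112}, {"fingers": 0.55, "linear": [0, 0, 0], "twist": -0.112}, {"fingers": 0.55, "linear": [0, 0, 0], "twist": -0.112}, {"fingers": 0.55, "linear": [0, 0, 0], "twist": -0.112}, {"fingers": 0.55, "linear": [0, 0, 0], "twist": -0.112}]}}

```text
clock: 19.18
eef_pos: [432.9, -296.1, 225.2]
tool_rot: [3.141, 0.001, 1.127]
force: [-0.4, 0.4, -0.3]
width: 47.0
gripper_force: 0.0
```

Emit:
{"method": "drive_tool", "body": {"motion": [{"fingers": 0.55, "linear": [0, 0, 0], "twist": -0.112}, {"fingers": 0.55, "linear": [0, 0, 0], "twist": -0.112}, {"fingers": 0.55, "linear": [0, 0, 0], "twist": -0.112}, {"fingers": 0.55, "linear": [0, 0, 0], "twist": -0.112}, {"fingers": 0.55, "linear": [0, 0, 0], "twist": 0}]}}

```text
clock: 19.6
eef_pos: [432.9, -296.2, 225.0]
tool_rot: [3.141, 0.0, 1.572]
force: [0.1, -0.4, 0.5]
width: 46.8
gripper_force: 0.0
```

Run:
```python
from shot import *
from tri import *
np.set_printoptions(precision=1,suppress=True)
s=monitor.read_state(); print(s["eef_pos"],s["tool_rot"].round(3),s["width"],s["qpos"])
shot('9',dict(wrist=(0,0,560,420),scene=(230,160,370,270),top=(190,150,410,265)))
d=pickle.load(open("pics/wrist9.pkl","rb"))
for c,z in(("orange",121),("blue",115)):
    for b in blobs(d,c,100): print(c,b,wplane(d,b[0],z))
print("brown",brown(d,(0,0,560,420)))
print("Lv vial pred",wproj(d,(451,-117,96)),"vb pred",wproj(d,(348,-300,66)))
t=pickle.load(open("pics/top9.pkl","rb"));
for b in blobs(t,"blue",60): print("top",b[0],[plane("top",b[0],115)])
```

```text
[ 432.9 -296.2  225. ] [3.1 0.  1.6] 46.774802897742696 [ 0.7  0.5 -0.2  1.9  0.1  0.8  0.4]
(400, 1807, 3)
orange (array([285.8, 130.1]), np.int32(527), array([273, 118,  27,  26], dtype=int32)) [ 441.7 -227.4  121. ]
orange (array([272.6, 216.8]), np.int32(525), array([260, 203,  26,  28], dtype=int32)) [ 431.7 -296.1  121. ]
orange (array([540.6, 254.6]), np.int32(1713), array([514, 212,  46,  78], dtype=int32)) [ 728.  -339.2  121. ]
orange (array([435.5, 312.8]), np.int32(187), array([425, 294,  30,  32], dtype=int32)) [ 597.1 -398.6  121. ]
orange (array([478.9, 322.5]), np.int32(265), array([456, 310,  39,  23], dtype=int32)) [ 661.3 -419.7  121. ]
blue (array([408.4,  11.1]), np.int32(863), array([389,   0,  40,  26], dtype=int32)) [ 541.  -122.7  115. ]
brown [(array([295.5,  18.4]), array([280,   0,  36,  34, 631])), (array([285.8, 130.1]), array([273, 117,  27,  27, 555])), (array([493.8, 126.7]), array([490, 121,   9,  12,  64])), (array([541.5, 150.3]), array([535, 143,  14,  16, 154])), (array([202.4, 191.9]), array([183, 179,  34,  33, 511])), (array([490.8, 209.3]), array([485, 194,  12,  33, 118])), (array([272.4, 216.5]), array([260, 203,  26,  28, 574])), (array([516.8, 234.5]), array([507, 208,  23,  63, 547])), (array([540.3, 254.8]), array([ 514,  212,   46,   78, 1881])), (array([503. , 249.3]), array([498, 242,  10,  15,  73])), (array([465.4, 316.2]), array([ 424,  293,   86,   49, 1710])), (array([510. , 348.1]), array([497, 335,  24,  27, 300])), (array([486.2, 368.8]), array([478, 354,  18,  28, 270])), (array([467.8, 360.9]), array([459, 356,  16,  14,  81]))]
Lv vial pred [296.3   1. ] vb pred [188.2 202.8]
top [272.6 168.3] [array([ 539.3, -116.5,  115. ])]
top [517.2 207.5] [array([ 460.8, -692.4,  115. ])]
top [266.8 185.9] [array([ 496.5, -104. ,  115. ])]
```

Emit:
{"method": "drive_tool", "body": {"motion": [{"fingers": 0.5, "linear": [0, -0.001, 0.03], "twist": 0}, {"fingers": 0.5, "linear": [0, 0, 0.03], "twist": 0}, {"fingers": 0.5, "linear": [0, 0, 0.02], "twist": 0}, {"fingers": 0.5, "linear": [0, 0, 0.008], "twist": 0}, {"fingers": 0.5, "linear": [0, 0, 0.006], "twist": 0}]}}

```text
clock: 20.17
eef_pos: [431.9, -295.7, 129.5]
tool_rot: [-3.14, -0.001, 1.569]
force: [-0.4, -0.5, -0.3]
width: 42.9
gripper_force: 0.0
```

Emit:
{"method": "drive_tool", "body": {"motion": [{"fingers": 0.5, "linear": [0, 0, 0.007], "twist": 0}, {"fingers": 0.5, "linear": [0, 0, 0.007], "twist": 0}, {"fingers": 0.5, "linear": [0, 0, 0.007], "twist": 0}]}}

```text
clock: 20.42
eef_pos: [433.0, -296.5, 109.7]
tool_rot: [3.14, 0.001, 1.569]
force: [0.4, 0.8, -0.2]
width: 42.9
gripper_force: 0.0
```

Emit:
{"method": "drive_tool", "body": {"motion": [{"fingers": 0.5, "linear": [0, 0, 0.01], "twist": 0}, {"fingers": 0.5, "linear": [0, 0, 0.01], "twist": 0}, {"fingers": 0.5, "linear": [0, 0, 0.01], "twist": 0}]}}

```text
clock: 20.67
eef_pos: [432.3, -296.1, 78.5]
tool_rot: [3.141, 0.0, 1.57]
force: [-0.1, 0.4, 0.7]
width: 42.7
gripper_force: 0.0
```

Emit:
{"method": "drive_tool", "body": {"motion": [{"fingers": 0.5, "linear": [0, 0, 0.005], "twist": 0}, {"fingers": 0.35, "linear": [0, 0, 0], "twist": 0}, {"fingers": 0.2, "linear": [0, 0, 0], "twist": 0}, {"fingers": 0.1, "linear": [0, 0, 0], "twist": 0}, {"fingers": 0.1, "linear": [0, 0, 0], "twist": 0}]}}

```text
clock: 21.08
eef_pos: [432.5, -296.0, 74.7]
tool_rot: [3.141, 0.0, 1.57]
force: [0.5, -0.1, -0.5]
width: 15.8
gripper_force: 58.5
```

Emit:
{"method": "drive_tool", "body": {"motion": [{"fingers": 0.1, "linear": [0, 0, 0], "twist": 0}, {"fingers": 0.1, "linear": [0, 0, 0], "twist": 0}]}}

```text
clock: 21.25
eef_pos: [432.5, -296.1, 74.7]
tool_rot: [3.141, 0.0, 1.57]
force: [-0.4, -0.5, -1.1]
width: 16.1
gripper_force: 58.5
```

Emit:
{"method": "drive_tool", "body": {"motion": [{"fingers": 0.1, "linear": [0, 0, -0.01], "twist": 0}, {"fingers": 0.1, "linear": [0, 0, -0.02], "twist": 0}, {"fingers": 0.1, "linear": [0, 0, -0.025], "twist": 0}, {"fingers": 0.1, "linear": [0, 0, -0.025], "twist": 0}, {"fingers": 0.1, "linear": [0, 0, -0.02], "twist": 0}]}}

```text
clock: 21.67
eef_pos: [432.7, -296.4, 176.9]
tool_rot: [3.14, 0.001, 1.57]
force: [0.6, 0.3, 0.7]
width: 16.2
gripper_force: 58.8
```

Emit:
{"method": "drive_tool", "body": {"motion": [{"fingers": 0.1, "linear": [-0.022, 0.004, 0], "twist": 0}, {"fingers": 0.1, "linear": [-0.025, 0.005, 0], "twist": 0}, {"fingers": 0.1, "linear": [-0.025, 0.005, 0], "twist": 0}, {"fingers": 0.1, "linear": [-0.01, 0.003, 0], "twist": 0}, {"fingers": 0.1, "linear": [0, 0, 0], "twist": 0}]}}

```text
clock: 22.08
eef_pos: [449.1, -381.0, 174.9]
tool_rot: [3.14, 0.002, 1.566]
force: [-0.1, -0.3, -0.6]
width: 15.9
gripper_force: 58.8
```

Run:
```python
from shot import *
from tri import *
np.set_printoptions(precision=1,suppress=True)
s=monitor.read_state(); p=s["eef_pos"]; print(p,s["tool_rot"].round(3),s["width"])
shot('10',dict(wrist=(200,150,360,370),scene=(310,140,450,280)))
d=pickle.load(open("pics/wrist10.pkl","rb"))
for b in blobs(d,"orange",100): print(b,wplane(d,b[0],p[2]+48),wplane(d,b[0],121))
```

```text
[ 449.1 -381.   174.9] [3.1 0.  1.6] 15.876672495002106
(400, 691, 3)
(array([259.9,   5. ]), np.int32(338), array([244,   0,  33,  13], dtype=int32)) [ 445.9 -265.7  222.9] [ 441.7 -231.4  121. ]
(array([556.3, 203.9]), np.int32(207), array([550, 178,  10,  42], dtype=int32)) [ 565.2 -324.4  222.9] [ 689.6 -353.2  121. ]
(array([459. , 271.1]), np.int32(292), array([447, 245,  30,  43], dtype=int32)) [ 518.4 -351.2  222.9] [ 592.3 -409.   121. ]
(array([507.8, 286.9]), np.int32(406), array([478, 271,  48,  30], dtype=int32)) [ 547.4 -361.   222.9] [ 652.5 -429.2  121. ]
(array([273.8, 348.6]), np.int32(1543), array([248, 330,  53,  38], dtype=int32)) [ 449.2 -382.5  222.9] [ 448.5 -474.   121. ]
```

View pics/c10.png

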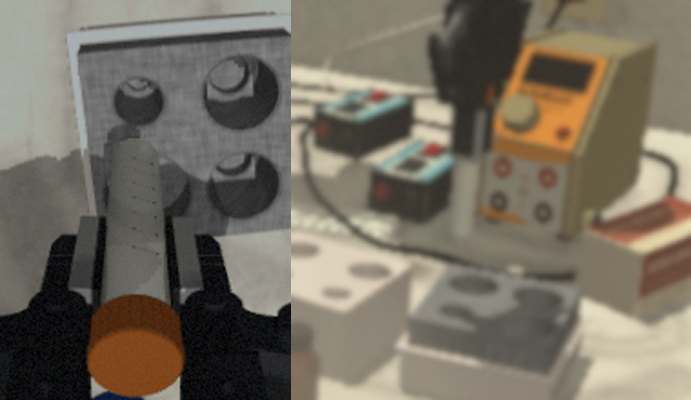

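The tube is held plumb over the square carrier; its foot tip is at crop (123,133) and the S15 well rim at (138,100).

Run:
```python
from tri import *
np.set_printoptions(precision=1,suppress=True)
d=pickle.load(open("pics/wrist10.pkl","rb")); k=220/400
f=lambda u,v:(200+u*k,150+v*k)
print("foot",wplane(d,f(123,130),106),"well",wplane(d,f(138,100),56),"S2/S1.. Sv?",wplane(d,f(241,91),56),wplane(d,f(243,184),56),wplane(d,f(158,187),56))
print("pred well",wproj(d,(449.6,-378,56)),"pred foot if plumb",wproj(d,(449.1,-381,106)))
```

```text
foot [ 444.9 -372.6  106. ] well [ 450.8 -375.7   56. ] S2/S1.. Sv? [ 498.7 -371.4   56. ] [ 502.3 -418.8   56. ] [ 460.4 -419.9   56. ]
pred well [274.4 207.7] pred foot if plumb [273.8 232.8]
```

Emit:
{"method": "drive_tool", "body": {"motion": [{"fingers": 0.1, "linear": [-0.002, 0.005, 0], "twist": 0}, {"fingers": 0.1, "linear": [0, 0, 0.015], "twist": 0}, {"fingers": 0.1, "linear": [0, 0, 0.015], "twist": 0}, {"fingers": 0.1, "linear": [0, 0, 0.01], "twist": 0}, {"fingers": 0.1, "linear": [0, 0, 0], "twist": 0}]}}

```text
clock: 22.6
eef_pos: [453.3, -377.8, 132.3]
tool_rot: [-3.138, -0.003, 1.572]
force: [0.4, -0.2, 0.5]
width: 15.9
gripper_force: 58.8
```

Emit:
{"method": "drive_tool", "body": {"motion": [{"fingers": 0.1, "linear": [0, 0, 0.005], "twist": 0}, {"fingers": 0.1, "linear": [0, 0, 0.005], "twist": 0}, {"fingers": 0.1, "linear": [0, 0, 0.003], "twist": 0}, {"fingers": 0.1, "linear": [0, 0, 0], "twist": 0}]}}

```text
clock: 22.93
eef_pos: [454.0, -379.9, 121.0]
tool_rot: [-3.141, -0.0, 1.57]
force: [0.6, -0.4, -0.3]
width: 16.0
gripper_force: 58.8
```

Emit:
{"method": "drive_tool", "body": {"motion": [{"fingers": 0.1, "linear": [0, 0, 0.005], "twist": 0}, {"fingers": 0.1, "linear": [0, 0, 0.005], "twist": 0}, {"fingers": 0.1, "linear": [0, 0, 0], "twist": 0}]}}

```text
clock: 23.18
eef_pos: [453.6, -379.7, 110.4]
tool_rot: [-3.14, -0.001, 1.57]
force: [0.1, 0.3, -0.7]
width: 16.0
gripper_force: 58.8
```

Emit:
{"method": "drive_tool", "body": {"motion": [{"fingers": 0.1, "linear": [0, 0, 0.004], "twist": 0}, {"fingers": 0.1, "linear": [0, 0, 0.004], "twist": 0}, {"fingers": 0.1, "linear": [0, 0, 0], "twist": 0}]}}

```text
clock: 23.43
eef_pos: [453.8, -379.8, 102.5]
tool_rot: [-3.141, -0.001, 1.57]
force: [-0.3, -0.6, -0.6]
width: 16.1
gripper_force: 58.8
```

Emit:
{"method": "drive_tool", "body": {"motion": [{"fingers": 0.1, "linear": [0, 0, 0.006], "twist": 0}, {"fingers": 0.1, "linear": [0, 0, 0.006], "twist": 0}, {"fingers": 0.1, "linear": [0, 0, 0.004], "twist": 0}, {"fingers": 0.1, "linear": [0, 0, 0], "twist": 0}]}}

```text
clock: 23.77
eef_pos: [453.8, -379.7, 86.1]
tool_rot: [-3.141, -0.001, 1.57]
force: [-0.5, -1.2, 0.4]
width: 16.1
gripper_force: 58.9
```

Emit:
{"method": "drive_tool", "body": {"motion": [{"fingers": 0.1, "linear": [0, 0, 0.005], "twist": 0}, {"fingers": 0.1, "linear": [0, 0, 0.003], "twist": 0}, {"fingers": 0.1, "linear": [0, 0, 0], "twist": 0}]}}

```text
clock: 24.02
eef_pos: [454.0, -379.8, 78.6]
tool_rot: [-3.141, -0.0, 1.57]
force: [-1.3, -0.4, -1.3]
width: 15.9
gripper_force: 58.9
```

Emit:
{"method": "drive_tool", "body": {"motion": [{"fingers": 0.1, "linear": [0, 0, 0.003], "twist": 0}, {"fingers": 0.1, "linear": [0, 0, 0], "twist": 0}, {"fingers": 0.1, "linear": [0, 0, 0], "twist": 0}]}}

```text
clock: 24.27
eef_pos: [453.9, -379.9, 76.1]
tool_rot: [-3.141, -0.0, 1.57]
force: [-1.1, 0.8, -0.8]
width: 16.0
gripper_force: 58.9
```

Emit:
{"method": "drive_tool", "body": {"motion": [{"fingers": 0.1, "linear": [0, 0, 0.001], "twist": 0}, {"fingers": 0.3, "linear": [0, 0, 0], "twist": 0}, {"fingers": 0.45, "linear": [0, 0, 0], "twist": 0}, {"fingers": 0.45, "linear": [0, 0, 0], "twist": 0}, {"fingers": 0.45, "linear": [0, 0, -0.01], "twist": 0}]}}

```text
clock: 24.68
eef_pos: [453.6, -379.4, 84.3]
tool_rot: [-3.14, -0.002, 1.57]
force: [-0.4, -0.3, -0.2]
width: 38.6
gripper_force: 0.0
```

Emit:
{"method": "drive_tool", "body": {"motion": [{"fingers": 0.45, "linear": [0, 0, -0.03], "twist": 0}, {"fingers": 0.5, "linear": [0, 0, -0.035], "twist": 0}, {"fingers": 0.5, "linear": [0, 0, -0.035], "twist": 0}, {"fingers": 0.5, "linear": [0, 0, -0.025], "twist": 0}, {"fingers": 0.5, "linear": [0, 0, -0.015], "twist": 0}]}}

```text
clock: 25.1
eef_pos: [455.8, -381.0, 230.0]
tool_rot: [3.136, 0.004, 1.57]
force: [0.3, 1.1, -0.6]
width: 42.4
gripper_force: 0.0
```

Emit:
{"method": "drive_tool", "body": {"motion": [{"fingers": 0.55, "linear": [0.02, -0.026, 0], "twist": 0}, {"fingers": 0.55, "linear": [0.02, -0.026, 0], "twist": 0}, {"fingers": 0.55, "linear": [0.02, -0.027, 0], "twist": 0}, {"fingers": 0.55, "linear": [0.02, -0.027, 0], "twist": 0}, {"fingers": 0.55, "linear": [0, 0, 0], "twist": 0}]}}

```text
clock: 25.52
eef_pos: [341.6, -295.4, 225.5]
tool_rot: [-3.134, -0.004, 1.57]
force: [-0.5, 0.3, -1.1]
width: 46.9
gripper_force: 0.0
```

Emit:
{"method": "drive_tool", "body": {"motion": [{"fingers": 0.55, "linear": [0, 0, 0], "twist": 0}, {"fingers": 0.55, "linear": [0, 0, 0], "twist": 0}]}}

```text
clock: 25.68
eef_pos: [349.5, -300.8, 226.4]
tool_rot: [3.139, 0.002, 1.57]
force: [0.8, -0.9, 0.4]
width: 47.0
gripper_force: 0.0
```

Run:
```python
from shot import *
from tri import *
np.set_printoptions(precision=1,suppress=True)
s=monitor.read_state(); p=s["eef_pos"]; print(p,s["tool_rot"].round(3),s["width"])
shot('11',dict(wrist=(200,100,360,300),scene=(310,140,450,280),top=(190,150,410,265)))
d=pickle.load(open("pics/wrist11.pkl","rb"))
for b in blobs(d,"orange",200): print(b,wplane(d,b[0],121))
u,v=wproj(d,(348,-300,33)); print(u,v)
for b in brown(d,(int(u)-50,int(v)-50,int(u)+50,int(v)+50)): print(b)
for x,y in((348,-300),(350,-300),(348,-296)):
    c=np.array([wproj(d,(x+16*np.cos(a),y+16*np.sin(a),h)) for h in(2,46) for a in np.linspace(0,6.28,60)]); print(x,y,c.min(0),c.max(0),"cap",wproj(d,(x,y,66)))
g=cv2.cvtColor(d["color"],cv2.COLOR_BGR2GRAY);u,v=wproj(d,(348,-300,64)).astype(int)
m=(g[v-35:v+35,u-35:u+35]<50).astype(np.uint8); n,_,st,c=cv2.connectedComponentsWithStats(m)
for i in range(1,n):
    if st[i,4]>60: print("dark",c[i]+[u-35,v-35],st[i]+[u-35,v-35,0,0,0],wplane(d,c[i]+[u-35,v-35],64))
# tube heights by the scene view: top rows of orange / blue-ish caps
```

```text
[ 349.5 -300.8  226.4] [3.1 0.  1.6] 46.99251865398326
(400, 1485, 3)
(array([391.3, 127.8]), np.int32(461), array([380, 116,  24,  25], dtype=int32)) [ 442.1 -227.5  121. ]
(array([384.6, 298.9]), np.int32(366), array([374, 288,  22,  23], dtype=int32)) [ 453.9 -383.2  121. ]
(array([519.6, 311.3]), np.int32(211), array([497, 299,  37,  22], dtype=int32)) [ 643.4 -420.7  121. ]
272.3000252221181 189.05004274627726
(array([275. , 186.6]), array([260, 175,  30,  30, 418]))
348 -300 [256.6 169. ] [287.9 207. ] cap [272.2 197.2]
350 -300 [258.6 169. ] [289.8 207. ] cap [274.2 197.2]
348 -296 [256.6 165.6] [287.9 203.3] cap [272.1 193.2]
dark [274.6 179.7] [262 177  25   9  65] [ 350.4 -283.1   64. ]
dark [274.6 192.2] [263 187  23  17 110] [ 350.3 -295.5   64. ]
```

Image code puts vial_b at about (350.5, -298), and tube15 stands in the square carrier with its cap at (454, -383). I'll descend on vial_b.

Emit:
{"method": "drive_tool", "body": {"motion": [{"fingers": 0.55, "linear": [0.0025, 0.001, 0.03], "twist": 0}, {"fingers": 0.55, "linear": [0, 0, 0.035], "twist": 0}, {"fingers": 0.55, "linear": [0, 0, 0.035], "twist": 0}, {"fingers": 0.55, "linear": [0, 0, 0.025], "twist": 0}, {"fingers": 0.55, "linear": [0, 0, 0.01], "twist": 0}]}}

```text
clock: 26.25
eef_pos: [348.5, -296.6, 86.9]
tool_rot: [-3.138, -0.003, 1.57]
force: [-0.2, -0.3, 0.2]
width: 47.0
gripper_force: 0.0
```

Emit:
{"method": "drive_tool", "body": {"motion": [{"fingers": 0.55, "linear": [0, 0, 0.008], "twist": 0}, {"fingers": 0.55, "linear": [0, 0, 0.008], "twist": 0}, {"fingers": 0.55, "linear": [0, 0, 0.006], "twist": 0}, {"fingers": 0.55, "linear": [0, 0, 0], "twist": 0}]}}

```text
clock: 26.58
eef_pos: [349.4, -297.5, 67.7]
tool_rot: [-3.141, -0.0, 1.57]
force: [-0.6, -0.7, 0.5]
width: 46.9
gripper_force: 0.0
```

Emit:
{"method": "drive_tool", "body": {"motion": [{"fingers": 0.55, "linear": [0, 0.001, 0.01], "twist": 0}, {"fingers": 0.55, "linear": [0, 0, 0.01], "twist": 0}, {"fingers": 0.55, "linear": [0, 0, 0.01], "twist": 0}]}}

```text
clock: 26.83
eef_pos: [351.0, -298.0, 38.3]
tool_rot: [3.14, 0.001, 1.57]
force: [-0.2, 0.0, 0.2]
width: 46.9
gripper_force: 0.0
```

Emit:
{"method": "drive_tool", "body": {"motion": [{"fingers": 0.55, "linear": [0, 0, 0.006], "twist": 0}, {"fingers": 0.55, "linear": [0, 0, 0.004], "twist": 0}, {"fingers": 0.55, "linear": [0, 0, 0], "twist": 0}]}}

```text
clock: 27.08
eef_pos: [350.0, -297.2, 27.5]
tool_rot: [-3.141, -0.001, 1.57]
force: [0.2, -1.2, -1.4]
width: 46.9
gripper_force: 0.0
```

Emit:
{"method": "drive_tool", "body": {"motion": [{"fingers": 0.45, "linear": [0, 0, 0], "twist": 0}, {"fingers": 0.35, "linear": [0, 0, 0], "twist": 0}, {"fingers": 0.25, "linear": [0, 0, 0], "twist": 0}, {"fingers": 0.25, "linear": [0, 0, 0], "twist": 0}, {"fingers": 0.25, "linear": [0, 0, 0], "twist": 0}]}}

```text
clock: 27.5
eef_pos: [350.4, -297.5, 28.7]
tool_rot: [3.141, 0.0, 1.57]
force: [-0.0, 0.2, 3.4]
width: 29.0
gripper_force: 59.5
```

Emit:
{"method": "drive_tool", "body": {"motion": [{"fingers": 0.25, "linear": [0, 0, -0.004], "twist": 0}, {"fingers": 0.25, "linear": [0, 0, -0.015], "twist": 0}, {"fingers": 0.25, "linear": [0, 0, -0.025], "twist": 0}, {"fingers": 0.25, "linear": [0, 0, -0.03], "twist": 0}, {"fingers": 0.25, "linear": [0, 0, -0.03], "twist": 0}]}}

```text
clock: 27.92
eef_pos: [349.7, -297.0, 133.3]
tool_rot: [-3.14, -0.001, 1.57]
force: [1.1, -1.0, -0.9]
width: 29.1
gripper_force: 59.4
```

Emit:
{"method": "drive_tool", "body": {"motion": [{"fingers": 0.25, "linear": [0, 0, -0.03], "twist": 0}, {"fingers": 0.25, "linear": [0, 0, -0.015], "twist": 0}, {"fingers": 0.25, "linear": [0, 0, 0], "twist": 0}]}}

```text
clock: 28.17
eef_pos: [352.0, -298.8, 180.7]
tool_rot: [3.136, 0.005, 1.569]
force: [0.4, -0.0, -0.5]
width: 28.8
gripper_force: 59.4
```

Emit:
{"method": "drive_tool", "body": {"motion": [{"fingers": 0.25, "linear": [-0.0257, 0.0208, 0], "twist": 0}, {"fingers": 0.25, "linear": [-0.0257, 0.0208, 0], "twist": 0}, {"fingers": 0.25, "linear": [-0.0257, 0.0208, 0], "twist": 0}, {"fingers": 0.25, "linear": [-0.0257, 0.0208, 0], "twist": 0}, {"fingers": 0.25, "linear": [-0.0257, 0.0208, 0], "twist": 0}]}}

```text
clock: 28.58
eef_pos: [454.2, -426.8, 176.0]
tool_rot: [-3.14, -0.001, 1.57]
force: [1.2, -1.3, -0.8]
width: 29.4
gripper_force: 59.4
```

Emit:
{"method": "drive_tool", "body": {"motion": [{"fingers": 0.25, "linear": [0, 0, 0], "twist": 0}, {"fingers": 0.25, "linear": [0, 0, 0], "twist": 0}, {"fingers": 0.25, "linear": [0, 0, 0], "twist": 0}]}}

```text
clock: 28.83
eef_pos: [453.0, -424.8, 175.7]
tool_rot: [-3.139, -0.002, 1.57]
force: [-0.6, 0.9, -0.6]
width: 28.8
gripper_force: 59.5
```

Run:
```python
from shot import *
from tri import *
np.set_printoptions(precision=1,suppress=True)
s=monitor.read_state(); p=s["eef_pos"]; print(p,s["width"])
shot('12',dict(wrist=(200,100,360,300)))
d=pickle.load(open("pics/wrist12.pkl","rb"))
for b in brown(d,(180,130,370,400)): print(b)
x,y,z=p-[0,0,28]
for dy in(-6,0,6):
    c=np.array([wproj(d,(x+16*np.cos(a),y+dy+16*np.sin(a),z+h)) for h in(0,48) for a in np.linspace(0,6.28,40)])
    print(dy,c[:40].min(0),c[:40].max(0),c[40:].min(0),c[40:].max(0))
for b in blobs(d,"orange",200): print(b,wplane(d,b[0],121))
```

```text
[ 453.  -424.8  175.7] 28.832042481388402
(400, 320, 3)
(array([277.1, 181.3]), array([261, 164,  33,  36, 789]))
(array([275.3, 283.7]), array([ 244,  242,   62,   80, 2866]))
-6 [246.9 242.9] [301.1 290.9] [238.8 285.8] [308.3 341.6]
0 [246.6 233.1] [301.4 282.4] [238.1 273.8] [308.9 332.1]
6 [246.2 223.1] [301.7 273.7] [237.4 261.3] [309.6 322.2]
(array([277.1, 181.8]), np.int32(887), array([262, 165,  32,  35], dtype=int32)) [ 454.9 -385.1  121. ]
(array([493.3, 245.3]), np.int32(863), array([452, 203,  82,  67], dtype=int32)) [ 625.3 -431.3  121. ]
```

The vial sits 5–6 mm toward -y in the grip, so I'll shift to suit and lower it.

Emit:
{"method": "drive_tool", "body": {"motion": [{"fingers": 0.25, "linear": [0.0055, 0.0008, 0.02], "twist": 0}, {"fingers": 0.25, "linear": [0, 0, 0.025], "twist": 0}, {"fingers": 0.25, "linear": [0, 0, 0.025], "twist": 0}, {"fingers": 0.25, "linear": [0, 0, 0.015], "twist": 0}, {"fingers": 0.25, "linear": [0, 0, 0], "twist": 0}]}}

```text
clock: 29.3
eef_pos: [452.0, -417.8, 89.0]
tool_rot: [-3.136, -0.005, 1.571]
force: [-1.1, 0.3, -1.5]
width: 29.0
gripper_force: 59.5
```

Emit:
{"method": "drive_tool", "body": {"motion": [{"fingers": 0.25, "linear": [0, 0, 0.005], "twist": 0}, {"fingers": 0.25, "linear": [0, 0, 0.005], "twist": 0}, {"fingers": 0.25, "linear": [0, 0, 0], "twist": 0}]}}

```text
clock: 29.55
eef_pos: [455.0, -420.4, 82.6]
tool_rot: [3.141, 0.0, 1.57]
force: [-0.1, 0.2, -0.0]
width: 29.1
gripper_force: 59.5
```

Emit:
{"method": "drive_tool", "body": {"motion": [{"fingers": 0.25, "linear": [0, 0, 0.005], "twist": 0}, {"fingers": 0.25, "linear": [0, 0, 0.004], "twist": 0}, {"fingers": 0.25, "linear": [0, 0, 0], "twist": 0}]}}

```text
clock: 29.8
eef_pos: [454.6, -420.4, 72.9]
tool_rot: [-3.141, -0.0, 1.57]
force: [-0.3, 1.0, -1.2]
width: 29.1
gripper_force: 59.5
```

Emit:
{"method": "drive_tool", "body": {"motion": [{"fingers": 0.25, "linear": [0, 0, 0.004], "twist": 0}, {"fingers": 0.25, "linear": [0, 0, 0.003], "twist": 0}, {"fingers": 0.25, "linear": [0, 0, 0], "twist": 0}]}}

```text
clock: 30.05
eef_pos: [454.6, -420.3, 65.6]
tool_rot: [-3.141, -0.001, 1.57]
force: [0.8, 0.3, -0.1]
width: 28.8
gripper_force: 59.5
```

Emit:
{"method": "drive_tool", "body": {"motion": [{"fingers": 0.25, "linear": [0, 0, 0.003], "twist": 0}, {"fingers": 0.25, "linear": [0, 0, 0.002], "twist": 0}, {"fingers": 0.25, "linear": [0, 0, 0], "twist": 0}]}}

```text
clock: 30.3
eef_pos: [454.7, -420.4, 60.8]
tool_rot: [-3.141, -0.0, 1.57]
force: [0.4, 0.7, -1.3]
width: 29.0
gripper_force: 59.5
```

Bottom at about 32 mm. One more small step, then release, lift clear and check by image code.

Emit:
{"method": "drive_tool", "body": {"motion": [{"fingers": 0.25, "linear": [0, 0, 0.0015], "twist": 0}, {"fingers": 0.25, "linear": [0, 0, 0], "twist": 0}, {"fingers": 0.35, "linear": [0, 0, 0], "twist": 0}, {"fingers": 0.45, "linear": [0, 0, 0], "twist": 0}, {"fingers": 0.5, "linear": [0, 0, 0], "twist": 0}]}}

```text
clock: 30.72
eef_pos: [455.1, -420.7, 60.0]
tool_rot: [3.141, 0.0, 1.57]
force: [0.3, -0.1, -0.0]
width: 42.5
gripper_force: 0.0
```

Emit:
{"method": "drive_tool", "body": {"motion": [{"fingers": 0.5, "linear": [0, 0, -0.005], "twist": 0}, {"fingers": 0.5, "linear": [0, 0, -0.025], "twist": 0}, {"fingers": 0.5, "linear": [0, 0, -0.035], "twist": 0}, {"fingers": 0.5, "linear": [0, 0, -0.035], "twist": 0}, {"fingers": 0.5, "linear": [0, 0, -0.035], "twist": 0}]}}

```text
clock: 31.13
eef_pos: [454.8, -420.3, 196.7]
tool_rot: [-3.142, -0.0, 1.57]
force: [0.6, -0.5, -0.5]
width: 42.9
gripper_force: 0.0
```

Emit:
{"method": "drive_tool", "body": {"motion": [{"fingers": 0.5, "linear": [-0.03, -0.025, -0.015], "twist": 0}, {"fingers": 0.5, "linear": [-0.03, -0.025, -0.015], "twist": 0}, {"fingers": 0.5, "linear": [-0.03, -0.025, 0], "twist": 0}, {"fingers": 0.5, "linear": [0, 0, 0], "twist": 0}, {"fingers": 0.5, "linear": [0, 0, 0], "twist": 0}]}}

```text
clock: 31.55
eef_pos: [376.9, -513.0, 225.2]
tool_rot: [-3.141, 0.002, 1.563]
force: [0.1, 0.5, -0.7]
width: 42.7
gripper_force: 0.0
```

Run:
```python
from shot import *
from tri import *
np.set_printoptions(precision=1,suppress=True)
s=monitor.read_state(); print(s["eef_pos"],s["force"])
shot('13',dict(wrist=(0,0,560,420),scene=(0,0,560,420),top=(0,0,560,420)))
w,sc,t=[pickle.load(open(f"pics/{n}13.pkl","rb")) for n in("wrist","scene","top")]
for c,z in(("orange",121),("blue",115)):
    for b in blobs(w,c,150): print("w",c,b[0],b[1],wplane(w,b[0],z))
    for b in blobs(t,c,20): print("t",c,b[0],b[1],plane("top",b[0],z))
# loose colour in scene view
h=cv2.cvtColor(sc["color"],cv2.COLOR_BGR2HSV)
for nm,lo,hi in(("or",(3,90,90),(18,255,255)),("bl",(105,60,30),(130,255,255)),("br",(0,50,20),(20,255,110))):
    m=cv2.inRange(h,lo,hi); m[:, :215]=0; m[:165]=0;m[300:]=0;m[:,430:]=0
    n,_,st,cc=cv2.connectedComponentsWithStats(m)
    print("scene",nm,[(cc[i],st[i]) for i in range(1,n) if st[i,4]>15])
P=dict(L1cap=(545,-116,112),L2cap=(500,-104,112),S15cap=(453,-383,117),o1cap=(441,-227,117),LvBody=(451,-117,66),SvBody=(454,-426,66),Lvcap=(451,-117,89),Svcap=(454,-426,89))
for k,X in P.items(): print(k,"scene",proj(sc,X),"top",proj(t,X),"wrist",wproj(w,X))
print("brown w",[b for b in brown(w,(0,0,560,420)) if b[1][4]>150])
```

```text
[ 376.9 -513.   225.2] [ 0.1  0.5 -0.7]
(400, 1599, 3)
w orange [376.1  58. ] 493 [ 455.5 -385.9  121. ]
w orange [530.  157.2] 581 [ 622.1 -454.2  121. ]
t orange [350.9  94.6] 37 [ 725.1 -300.8  121. ]
t orange [372.3  95.1] 203 [ 725.2 -352.5  121. ]
t orange [387.1 207.5] 59 [ 451.8 -385.6  121. ]
t orange [318.7 211.5] 39 [ 438.2 -226.4  121. ]
w blue [316.5 275.4] 638 [ 414.1 -570.4  115. ]
w blue [385.9 313. ] 648 [ 486.4 -616.1  115. ]
w blue [304.4 347.5] 2184 [ 406.5 -655.7  115. ]
t blue [272.6 168.4] 125 [ 539.  -116.5  115. ]
t blue [511.4 187.6] 1150 [ 507.9 -681.2  115. ]
t blue [266.8 185.9] 126 [ 496.5 -104.   115. ]
scene or [(array([397.9, 182.3]), array([378, 165,  42,  37, 833], dtype=int32)), (array([359.2, 191.8]), array([356, 190,   7,   4,  20], dtype=int32)), (array([399.4, 201.7]), array([397, 199,   6,   7,  31], dtype=int32)), (array([300.4, 206.7]), array([296, 203,  10,   9,  79], dtype=int32)), (array([258.1, 214.5]), array([253, 211,  11,   7,  60], dtype=int32)), (array([377.3, 218.4]), array([369, 212,  23,  15, 173], dtype=int32)), (array([423.9, 2
[... 1263 characters left out ...]
7.6 -106.2]
LvBody scene [259.1 216.9] top [271.9 208. ] wrist [ 340.  -146.9]
SvBody scene [391.4 248.6] top [397.9 210.1] wrist [356.6 108.4]
Lvcap scene [259.1 207.5] top [271.8 206.7] wrist [ 343.5 -159.3]
Svcap scene [392.5 238.1] top [400.6 208.9] wrist [363.  108.5]
brown w [(array([374.7,  58. ]), array([360,  45,  30,  26, 592])), (array([351.6, 107.5]), array([336,  91,  36,  34, 541])), (array([527.4, 149.8]), array([ 495,  114,   65,   71, 1743])), (array([503.6, 171.5]), array([475, 155,  61,  37, 236])), (array([552.3, 205.3]), array([541, 190,  19,  25, 160])), (array([526.6, 248.5]), array([507, 220,  37,  51, 736])), (array([551.8, 257.8]), array([544, 244,  16,  26, 254]))]
```

All placements agree with the views to within about 1 px. The beaker was not touched. Handing in.

```bash
python3 -c "
from cell import ctrl
print(ctrl.finish_job())"
```

```text
the job is handed in; nothing more can be done
None
```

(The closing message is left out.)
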